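Make up two clerks' desk sets from the stationery stock

ROBOT

A 6-joint arm with a two-finger parallel gripper is mounted at the origin on the work surface. World frame = base frame: x ahead of the robot, y to its left, z up, the work surface at z = 0. Lengths are in m, angles in degrees, forces in N, time in s.
With the tool pointing down it reaches from about 0.4 to 0.825 m from the base axis. Payload 7 kg.
Tool frame: the origin (TCP) lies between the finger pads; the fingertips stand 19 mm ahead of it and the grasp point (between the pads) is the TCP; x points along the fingers, y is the direction in which the jaws open and shut, and the axes are right-handed (so a half turn about x gives the same grasp; the last joint's range is limited). The gripper opens to 88 mm and grips with 3 to 60 N. Pads are 19 mm wide; open, the fingers measure 130 mm over their backs; the gripper's body (78 mm by 193 mm) begins 47 mm behind the grasp point.
Start: joints at [92.71, 20.546, 0.682, 0, -70.136, -16.507], TCP at [0.161, 0.655, 0.246] pointing down, gripper open.
Joint ranges: [-176.03, 176.03], [-82.01, 121.73], [-58.28, 71.71], [-173.87, 95.51], [-174.79, -0.11], [-173.66, 173.66]. Speed limits (degrees/s): [136.94, 136.94, 172.46, 180, 180, 180].

INTERFACE

Orientations are given as [roll, pitch, yaw] about the fixed x, y, z axes, in that order (R = Rz(yaw) Ry(pitch) Rx(roll)).
In Python, from plant import r gives the robot as it stands.
- The arm moves only by the tool send_rows, never from a script. Its argument "plan" is a list of rows, each a list of 2 entries, a list of its own where there are three numbers: the shift along the tool's x, y, z scaled (see below), then the turn, a rotation vector about the tool's x, y, z scaled (see below). A call has exactly 5 rows; each row is the pose to reach, as a shift and turn from the pose measured when the call began, along the tool's axes at that moment; what a row does not reach only later rows make up. The controller multiplies each number of a shift by 0.15 m and each number of a turn by pi/4 rad. A row lasts 1/10 s, in which the tool goes at most 50 mm and 8.59 degrees, less where a joint would pass 70% of its speed; a pose out of reach is approached as far as the arm can. A call with a number of a shift or a turn outside -1 to 1 is refused whole. A call with a gripper value outside its range is refused whole. "jaw" is the opening, from -1 (shut) to 1 (fully open), so that 0 is half open, set as the call begins (left out, the last holds). The fingers move at their own pace and stop on an object; "force" is the grip in N (left out, the last holds). Time passes only in rows, so rows that repeat a pose let the fingers close, or fill a call up. It gives the time, the measured TCP pose, the force and the opening at its end, in the units of the state.
- r.get_state(): the state, without advancing time (a new reading comes with each control period).
- r.capture(name): name is "side" or "top"; returns a dict with "color" (400x640x3 uint8, red, green, blue), "range_z" (400x640 float32, m along the optical axis (not along the pixel's ray), 0 where there is no reading), "mtx" (3x3 intrinsics, pixels), "pose" (4x4, takes a point from camera to world coordinates). Camera axes: x right, y down, z forward; pixel columns grow to the right and rows downward; lengths in m; the calibration is good to about 2 mm. A picture is of the moment at which its call begins.
- r.close_job(): hands the job in, once; it reports no verdict.
Trained networks look in a picture, given as the dict that the camera call returned (one of the last four; its "shot" number tells which), for a name from the list of things; names that differ only in an ending like _2 or _b are one class to them, and where a whole thing is asked for, a point or a joint stands for the part that bears it (a point fixed in the world has none). Each returns a list of dicts, best first, with "score" (0 to 1); they miss things now and then, are a little off and sometimes report something else, mostly with a low value. They report only what shows in the picture. A call takes as long as a camera call. They do not tell look-alikes from the thing itself.
- r.find_in(picture, target): "uv" ([column, row] in pixels, amid what is visible of it).
- r.trace(picture, target): "mask" (400x640 bool, what is visible of it) and "uv" ([column, row] in pixels, amid what is visible of it).
The state is a dict: "time_s": time; "joints": joint angles; "qd": joint speeds; "joint_torque": joint torques, N m; "tcp_pos": TCP position; "eef_rot": TCP orientation; "contact_force": force on the tool from outside, world axes, zero at the start; "moment": the same for the moment, N m; "gripper_width": finger opening in m.
Only numpy, scipy, OpenCV 4.12 (cv2) and the standard library are available. Lean on these libraries where they do the work, as an engineer would, in place of code of your own. Each camera call takes 0.05 s, during which the arm holds its last target. There are 200 camera calls.

TASK

Make up the two desk sets. Blue tray: lay the ink pad flat in the wide bay and stand the red-handled stamp upright on the middle of it, and stand the green-capped glue stick upright in the narrow bay; grey tray: put the stapler on its base in the wide bay and the box of staples flat in the narrow bay. Set each thing down rather than dropping it, and leave the blue-handled stamp, the orange-capped glue stick and the tape roll standing where they are.

Things in the scene. Friction and masses are not known exactly. Their poses are not given: they have to be found in the camera images.
- tray_blue: Blue tray, 229 (its x) by 131 mm (its y), walls 18 mm high, 3 mm thick, floor 3 mm thick. A cross wall at x = +15 mm, 16 mm high, parts it into the wide bay (125 by 125 mm inside, centre at x = -49 mm) and the narrow bay (95 mm along x by 125 mm, centre at x = +64 mm). Origin: centre of its underside, z up. Fixed to the desk, left or right of the stock, either end nearer.
- tray_grey: Light grey tray, 229 (its x) by 131 mm (its y), walls 18 mm high, 3 mm thick, floor 3 mm thick. A cross wall at x = +15 mm, 16 mm high, parts it into the wide bay (125 by 125 mm inside, centre at x = -49 mm) and the narrow bay (95 mm along x by 125 mm, centre at x = +64 mm). Origin: centre of its underside, z up. Fixed to the desk, left or right of the stock, either end nearer.
- ink_pad_c (a point): Ink pad: closed flat tin, 80 (its x) by 50 (its y) by 20 mm high, matt black lid over a steel base, lying flat. Point: its centre, 10 mm above its underside; z up. About 90 g.
- stamp_red_c (a point): Hand stamp with a red handle, standing upright, 78 mm high: a wooden foot 42 (its x) by 28 (its y) by 18 mm high, a thin brass neck, and above it a round handle, 24 mm thick from 42 to 72 mm above its underside (take it there). Point: on its axis half-way up, 39 mm above its underside; z up. About 60 g.
- glue_green_c (a point): Glue stick with a green cap and green band, standing upright: a white round tube 28 mm in diameter, 92 mm high. Point: its centre, 46 mm above its underside; z up. About 40 g; easily knocked over.
- stapler_c (a point): Compact stapler with a teal top arm, on a black base: 90 (its x) by 32 (its y) by 46 mm high, standing on its base. Point: its centre, 23 mm above its underside; z up. About 150 g.
- staples_c (a point): Box of staples: closed yellow carton with a white band, 58 (its x) by 36 (its y) by 26 mm high, lying flat. Point: its centre, 13 mm above its underside; z up. About 80 g.
- stamp_blue_c (a point): Hand stamp with a blue handle, otherwise the same as the red one; stays in the stock. Point: on its axis, 39 mm above its underside; z up.
- glue_orange_c (a point): Glue stick with an orange cap and band, otherwise the same as the green one; stays in the stock. Point: its centre, 46 mm above its underside; z up.
- tape_c (a point): Roll of brown tape on a white core, lying flat, 56 mm across, 19 mm high, with a 38 mm hole; stays in the stock. Point: its centre, 9.5 mm above its underside; z up.
Not all that is in view belongs to the job. What is shaped like the part that bears stapler_c but pink is not meant.

How it is judged:
By the outcome, as a careful person would: the job done as asked, in the order asked, and still so for the second after the job is handed in, with the robot touching nothing.
It also fails if it takes over 136 s, if anything falls off the work surface, if the arm or the gripper's body presses on something with over 40 N, if the wrist force passes 120 N, or if a joint passes its speed limit or range.

## Working session

There is one attempt and no reset: what is moved stays moved. The work goes in short steps, Python scripts to look and compute and a tool call to move; the robot and the scene stay as the last step left them, time stands still between calls to the robot, and variables do not carry over. Pictures are saved under pics/ and viewed, about 12 in all and at most 16, crops included, and the job is handed in when it is done.

Besides the shell and the picture viewer there is one more tool, called after "Call:" as name([rows], argument=value, ...), one row to a line, values as JSON. send_rows: Moves the arm, as the interface text tells. Its arguments: {"type":"object","properties":{"plan":{"type":"array"},"jaw":{"type":"number"},"force":{"type":"number"}},"required":["plan"]}

```bash
ls; mkdir -p pics; python3 - <<'E'
from plant import r
import cv2,numpy as np,pickle
print(r.get_state())
P={}
for n in("top","side"):
    p=r.capture(n);P[n]=p
    cv2.imwrite(f"pics/{n}0.png",cv2.cvtColor(cv2.resize(p["color"],None,fx=1.25,fy=1.25),cv2.COLOR_RGB2BGR))
    print(n,p["mtx"],p["pose"])
    for t in "tray_blue tray_grey ink_pad_c stamp_red_c glue_green_c stapler_c staples_c stamp_blue_c glue_orange_c tape_c".split():
        print(t,[(np.round(d["uv"]).tolist(),round(d["score"],2)) for d in r.find_in(p,t)])
pickle.dump(P,open("p0.pkl","wb"))
E
```

```text
pics
{'time_s': 0.0, 'joints': array([ 9.27100926e+01,  2.05901901e+01,  6.31298468e-01, -2.03398411e-02,
       -7.01374056e+01, -1.65052253e+01]), 'qd': array([ 0.03494132,  0.08229834, -0.08554281, -0.0981027 ,  0.01240438,
        0.01746029]), 'joint_torque': array([ 6.94095743e-04, -5.82722998e+01,  2.93055189e+01,  6.99753240e+00,
        7.03173835e-03, -1.36252502e-04]), 'tcp_pos': array([0.1608882 , 0.65503979, 0.24461724]), 'eef_rot': array([ 95.27625956,  89.90182217, -98.5258    ]), 'contact_force': array([-0.66114337,  0.31597194,  0.4747158 ]), 'moment': array([ 0.02128081, -0.0166859 , -0.01441868]), 'gripper_width': 0.08780077179455531}
top [[380.99569878   0.         318.8204445 ]
 [  0.         380.99569878 201.63300005]
 [  0.           0.           1.        ]] [[-0.01003917 -0.98926851  0.14576364  0.37772458]
 [-0.99941716  0.01468304  0.030818   -0.04020449]
 [-0.03262753 -0.14536929 -0.98883933  0.97499839]
 [ 0.          0.          0.          1.        ]]
tray_blue [([195.0, 211.0], 0.65), ([268.0, 186.0], 0.45)]
tray_grey [([446.0, 210.0], 0.84), ([321.0,
[... 561 characters left out ...]
11920659  0.34593479]
 [-0.17431061 -0.66250622  0.7284925  -0.80769262]
 [-0.01425231 -0.73804363 -0.67460245  0.80758345]
 [ 0.          0.          0.          1.        ]]
tray_blue [([315.0, 246.0], 0.49)]
tray_grey [([354.0, 310.0], 0.61)]
ink_pad_c [([314.0, 249.0], 0.9)]
stamp_red_c [([395.0, 197.0], 0.59)]
glue_green_c [([350.0, 202.0], 0.61)]
stapler_c [([458.0, 317.0], 0.81), ([365.0, 241.0], 0.8), ([378.0, 176.0], 0.69), ([315.0, 214.0], 0.66)]
staples_c [([300.0, 182.0], 0.74)]
stamp_blue_c [([346.0, 203.0], 0.71), ([366.0, 242.0], 0.71), ([340.0, 178.0], 0.68), ([301.0, 181.0], 0.28)]
glue_orange_c [([406.0, 224.0], 0.59)]
tape_c [([311.0, 209.0], 0.66), ([314.0, 251.0], 0.61)]
```

View pics/top0.png

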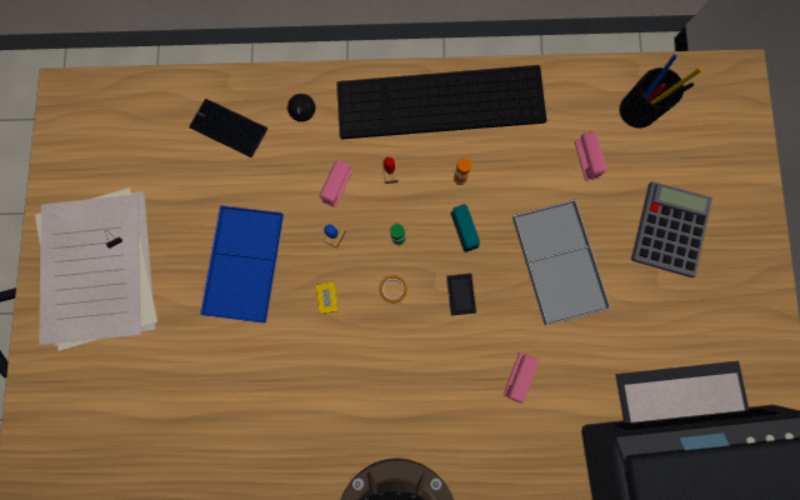

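View pics/side0.png

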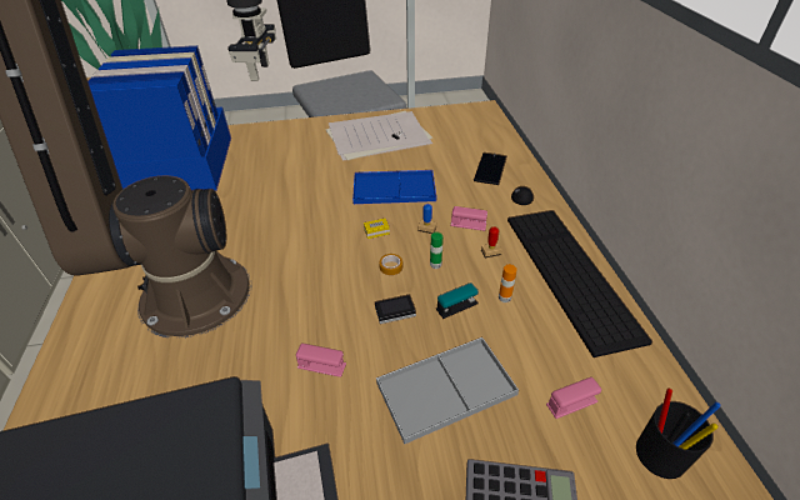

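The top view (x1.25) shows the teal stapler at (465,228), between the orange glue (463,168) and the ink pad (461,294). The pink look-alikes at (335,183), (592,155) and (521,377) are not meant. The red stamp is at (390,168), the blue stamp at (332,234), the green glue at (398,233), the tape at (393,289) and the staples at (327,297). In both trays the wide bay is the near one.

```bash
cat > h.py <<'E'
import numpy as np,cv2
from scipy.spatial.transform import Rotation as R
def cloud(p):
    z=p["range_z"]; v,u=np.mgrid[:400,:640]; K=p["mtx"]
    X=np.stack([(u-K[0,2])/K[0,0]*z,(v-K[1,2])/K[1,1]*z,z],-1)
    W=X@p["pose"][:3,:3].T+p["pose"][:3,3]; W[z==0]=np.nan; return W
def hsv(p): return cv2.cvtColor(p["color"],cv2.COLOR_RGB2HSV)
E
python3 - <<'E'
import pickle; from h import *
P=pickle.load(open("p0.pkl","rb"))
# object seeds in top pixels: name,(u,v),zmin,zmax,radius
T=P["top"];C=cloud(T)
print("desk z",np.nanmedian(C[300:330,200:300,2]), "side", np.nanmedian(cloud(P["side"])[270:300,200:230,2]))
S=[("pad",(367,234),.010,.03,.06),("red",(312,134),.0,.09,.045),("green",(319,186),.0,.1,.04),("stapler",(371,184),.01,.06,.06),("staples",(261,237),.01,.035,.045),("blueS",(267,187),.008,.09,.04),("orange",(372,135),.01,.1,.04),("tape",(316,231),.006,.03,.04)]
Cs=cloud(P["side"])
for n,(u,v),a,b,rad in S:
    c=np.nanmedian(C[v-2:v+3,u-2:u+3].reshape(-1,3),0)
    for cam,W in(("t",C),("s",Cs)):
        m=(np.hypot(W[...,0]-c[0],W[...,1]-c[1])<rad)&(W[...,2]>a)&(W[...,2]<b)
        q=W[m]; 
        if len(q)<8: print(n,cam,len(q));continue
        zt=np.percentile(q[:,2],97); t=q[q[:,2]>zt-.008]
        rc=cv2.minAreaRect((t[:,:2]*1000).astype(np.float32))
        print(n,cam,len(q),"ztop%.3f"%zt,"mean",t[:,:2].mean(0).round(4),"rect",np.round(rc[0],1),np.round(rc[1],1),round(rc[2],1))
        if n in("red","blueS"):
            t=q[(q[:,2]>.010)&(q[:,2]<.024)]
            if len(t)>5:
                rc=cv2.minAreaRect((t[:,:2]*1000).astype(np.float32)); print("   foot",len(t),np.round(rc[0],1),np.round(rc[1],1),round(rc[2],1))
for cam in P:
    W=cloud(P[cam]);h=hsv(P[cam])
    mb=(h[...,0]>105)&(h[...,0]<130)&(h[...,1]>150)&(W[...,2]<.04)&(W[...,2]>-.01)&(W[...,1]>.15)&(W[...,1]<.5)&(W[...,0]>.3)
    mg=(h[...,1]<60)&(W[...,2]<.04)&(W[...,1]<-.15)&(W[...,1]>-.37)&(W[...,0]>.4)&(W[...,0]<.66)&(h[...,2]>80)
    for n,m in(("blue",mb),("grey",mg)):
        k,l,s,_=cv2.connectedComponentsWithStats(m.astype(np.uint8)); i=1+s[1:,4].argmax(); q=W[l==i]; q=q[np.isfinite(q[:,0])]
        rc=cv2.minAreaRect((q[:,:2]*1000).astype(np.float32)); print(n,cam,len(q),np.round(rc[0],1),np.round(rc[1],1),round(rc[2],1),np.percentile(q[:,2],[5,50,98]).round(4),cv2.boxPoints(rc).round(0).tolist())
E
```

```text
desk z 0.000315741162251193 side 1.8635907270025953e-05
pad t 654 ztop0.024 mean [ 0.4327 -0.1335] rect [ 433.  -133.6] [79.6 50.4] 5.1
pad s 494 ztop0.022 mean [ 0.4326 -0.1361] rect [ 433.5 -134.3] [80.6 54.1] 5.7
red t 547 ztop0.078 mean [0.6892 0.0068] rect [690.    7.5] [20.9 22.3] 69.9
   foot 93 [689.9   6.9] [41.1 27.7] 5.6
red s 383 ztop0.077 mean [0.6893 0.0028] rect [689.5   4.5] [19.7 19.5] 0.6
   foot 95 [690.4   6.2] [41.3 30.9] 3.7
green t 455 ztop0.093 mean [ 0.5494 -0.0088] rect [549.4  -8.8] [23.7 26.5] 88.8
green s 395 ztop0.092 mean [ 0.5501 -0.0125] rect [549.3 -10.6] [25.2 25.6] 30.4
stapler t 464 ztop0.049 mean [ 0.566  -0.1441] rect [ 566.7 -144.6] [87.6 31.6] 17.5
stapler s 421 ztop0.048 mean [ 0.5658 -0.1482] rect [ 566.2 -146.1] [86.5 31.8] 18.4
staples t 363 ztop0.029 mean [0.4282 0.1348] rect [428.4 134.9] [57.9 36.2] 8.0
staples s 212 ztop0.028 mean [0.4284 0.1324] rect [428.5 134.8] [58.2 44.6] 9.6
blueS t 222 ztop0.079 mean [0.5567 0.122 ] rect [558.1 122.3] [20.3 20.5] 87.4
   foot 118 [556.7 122.8] [27.8 41.4] 62.5
blueS s 199 ztop0.078 mean [0.5562 
[... 269 characters left out ...]
0.023 mean [0.4452 0.0033] rect [445.7   3.7] [52.9 52.9] 89.3
tape s 196 ztop0.021 mean [ 4.454e-01 -4.000e-04] rect [446.1   1.4] [55.  52.7] 65.4
blue top 4494 [501.8 313.5] [131.9 226.5] 82.4 [0.0006 0.0036 0.0184] [[381.0, 263.0], [605.0, 233.0], [623.0, 364.0], [398.0, 394.0]]
grey top 3168 [ 509.9 -308.1] [218.3 123.8] 0.0 [0.0003 0.0033 0.0179] [[401.0, -246.0], [401.0, -370.0], [619.0, -370.0], [619.0, -246.0]]
blue side 1570 [502.3 314.2] [141.  225.4] 82.1 [0.0003 0.0036 0.0175] [[381.0, 260.0], [604.0, 229.0], [624.0, 369.0], [400.0, 400.0]]
grey side 3557 [ 509.3 -308.7] [219.9 124.4] 0.9 [0.0004 0.0029 0.0173] [[398.0, -248.0], [400.0, -373.0], [620.0, -369.0], [618.0, -245.0]]
```

```bash
python3 - <<'E'
import pickle; from h import *
P=pickle.load(open("p0.pkl","rb"))
for cam in P:
    W=cloud(P[cam]);h=hsv(P[cam])
    mb=(h[...,0]>105)&(h[...,0]<130)&(h[...,1]>150)&(W[...,2]<.04)&(W[...,2]>-.01)&(W[...,1]>.15)&(W[...,1]<.5)&(W[...,0]>.3)
    mg=(h[...,1]<60)&(W[...,2]<.04)&(W[...,1]<-.19)&(W[...,1]>-.45)&(W[...,0]>.35)&(W[...,0]<.7)&(h[...,2]>60)
    for n,m in(("blue",mb),("grey",mg)):
        k,l,s,_=cv2.connectedComponentsWithStats(m.astype(np.uint8)); i=1+s[1:,4].argmax(); q=W[l==i]; q=q[np.isfinite(q[:,0])]
        rc=cv2.minAreaRect((q[:,:2]*1000).astype(np.float32)); b=cv2.boxPoints(rc)
        e=[b[(j+1)%4]-b[j] for j in range(4)]; e=max((x for x in e if x[0]>0),key=np.linalg.norm); e=e/np.linalg.norm(e)
        c=np.array(rc[0]); d=(q[:,:2]*1000-c); a=d@e; t=d@[-e[1],e[0]]
        s=(abs(t)<45)&(abs(a)<95)&(q[:,2]>.009)
        print(n,cam,len(q),c.round(1),np.round(rc[1],1),"yaw",np.degrees(np.arctan2(e[1],e[0])).round(1),"div at",s.sum(),np.median(a[s]).round(1))
E
```

```text
blue top 4494 [501.8 313.5] [131.9 226.5] yaw -7.6 div at 52 15.2
grey top 4654 [ 496.8 -338.9] [229.8 139.1] yaw 13.9 div at 48 15.7
blue side 1570 [502.3 314.2] [141.  225.4] yaw -7.9 div at 12 15.5
grey side 5265 [ 496.6 -336. ] [228.8 132.6] yaw 13.8 div at 67 14.6
```

```bash
cat >> h.py <<'E'
def pose(x,y,z,psi):
    s=np.radians(psi);c,s=np.cos(s),np.sin(s)
    return np.array([x,y,z])/1000,np.array([[0,c,s],[0,s,-c],[-1,0,0]])
def now(r):
    st=r.get_state(); M=R.from_euler("xyz",st["eef_rot"],degrees=True).as_matrix()
    print("t %.1f"%st["time_s"],"tcp",(st["tcp_pos"]*1000).round(1),"psi %.1f"%np.degrees(np.arctan2(M[1,1],M[0,1])),"tilt %.2f"%np.degrees(np.arccos(min(1,-M[2,0]))),"F",st["contact_force"].round(1),"w %.1f"%(st["gripper_width"]*1e3),"q",st["joints"].round(0))
    return st["tcp_pos"],M
def plan(r,wps):
    """wps: (x,y,z mm,psi deg); splits each leg into calls (<=140 mm/axis, <=40 deg)"""
    p,M=now(r)
    for w in wps:
        pt,Mt=pose(*w)
        d=M.T@(pt-p); rv=R.from_matrix(M.T@Mt).as_rotvec()
        n=int(max(1,np.ceil(abs(d).max()/.149),np.ceil(np.linalg.norm(d)/.22),np.ceil(np.degrees(np.linalg.norm(rv))/40)))
        p0,M0=p,M
        for k in range(1,n+1):
            q=p0+(pt-p0)*k/n; N=M0@R.from_rotvec(rv*k/n).as_matrix()
            print(w if k==n else "..",(M.T@(q-p)/.15).round(3).tolist(),(R.from_matrix(M.T@N).as_rotvec()/(np.pi/4)).round(3).tolist())
            p,M=q,N
E
python3 -c "
from plant import r
from h import *
plan(r,[(400,300,250,95),(433,-134,150,95.4),(433,-134,60,95.4),(433,-134,22,95.4)])"
```

```text
t 1.1 tcp [161.  655.5 245.6] psi -103.8 tilt 0.00 F [ 0.  -0.6 -0.2] w 87.4 q [ 93.  21.   1.  -0. -70. -17.]
.. [-0.006, 0.384, -0.423] [0.716, -0.0, -0.0]
.. [-0.006, 0.1, -0.562] [0.716, -0.0, -0.0]
.. [-0.006, -0.216, -0.529] [0.716, -0.0, -0.0]
.. [-0.006, -0.465, -0.332] [0.716, -0.0, -0.0]
(400, 300, 250, 95) [-0.006, -0.57, -0.033] [0.716, -0.0, -0.0]
.. [0.222, -0.967, -0.011] [-0.003, 0.0, -0.0]
.. [0.222, -0.967, -0.013] [-0.003, 0.0, -0.0]
(433, -134, 150, 95.4) [0.222, -0.967, -0.016] [-0.003, 0.0, -0.0]
(433, -134, 60, 95.4) [0.6, -0.0, 0.0] [0.0, 0.0, -0.0]
(433, -134, 22, 95.4) [0.253, -0.0, 0.0] [0.0, 0.0, 0.0]
```

Call:
send_rows([
  [[0,0.08,-0.09],[0.143,0,0]],
  [[0,0.15,-0.17],[0.286,0,0]],
  [[0,0.23,-0.25],[0.43,0,0]],
  [[0,0.31,-0.34],[0.573,0,0]],
  [[0,0.384,-0.423],[0.716,0,0]],
], jaw=1, force=20)

```text
time_s: 1.6
tcp_pos: [0.2093, 0.5838, 0.2456]
eef_rot: [-67.6, 90.0, 66.1]
contact_force: [-0.8, 0.4, 0.2]
gripper_width: 0.0878
```

Call:
send_rows([
  [[0,0.02,-0.11],[0.143,0,0]],
  [[0,0.04,-0.22],[0.286,0,0]],
  [[0,0.06,-0.34],[0.43,0,0]],
  [[0,0.08,-0.45],[0.573,0,0]],
  [[0,0.1,-0.562],[0.716,0,0]],
])

```text
time_s: 2.1
tcp_pos: [0.257, 0.5119, 0.2458]
eef_rot: [-24.7, 90.0, 76.6]
contact_force: [1.0, 0.0, -0.0]
gripper_width: 0.0873
```

Call:
send_rows([
  [[0,-0.04,-0.11],[0.143,0,0]],
  [[0,-0.09,-0.21],[0.286,0,0]],
  [[0,-0.13,-0.32],[0.43,0,0]],
  [[0,-0.17,-0.42],[0.573,0,0]],
  [[0,-0.216,-0.529],[0.716,0,0]],
])

```text
time_s: 2.6
tcp_pos: [0.3046, 0.4398, 0.2459]
eef_rot: [7.1, 90.0, 75.8]
contact_force: [-0.2, -0.1, -0.8]
gripper_width: 0.0877
```

Call:
send_rows([
  [[0,-0.09,-0.07],[0.143,0,0]],
  [[0,-0.19,-0.13],[0.286,0,0]],
  [[0,-0.28,-0.2],[0.43,0,0]],
  [[0,-0.37,-0.27],[0.573,0,0]],
  [[0,-0.465,-0.332],[0.716,0,0]],
])

```text
time_s: 3.1
tcp_pos: [0.3518, 0.3675, 0.2461]
eef_rot: [37.4, 89.9, 73.6]
contact_force: [1.3, 0.6, 0.5]
gripper_width: 0.088
```

Call:
send_rows([
  [[0,-0.11,0],[0.143,0,0]],
  [[0,-0.23,-0.01],[0.286,0,0]],
  [[0,-0.34,-0.02],[0.43,0,0]],
  [[0,-0.46,-0.03],[0.573,0,0]],
  [[0,-0.57,-0.033],[0.716,0,0]],
])

```text
time_s: 3.6
tcp_pos: [0.3987, 0.2949, 0.2463]
eef_rot: [65.3, 89.9, 69.1]
contact_force: [0.2, 0.4, -0.0]
gripper_width: 0.0875
```

```bash
python3 -c "
from plant import r
from h import *
plan(r,[(433,-134,160,95.4),(433,-134,60,95.4),(433,-134,22,95.4)])"
```

```text
t 3.6 tcp [398.7 294.9 246.3] psi 93.8 tilt 0.09 F [ 0.2  0.4 -0. ] w 87.5 q [  59.    3.  -21.   -0.  -65. -145.]
.. [0.19, -0.956, 0.013] [-0.012, 0.0, -0.001]
.. [0.191, -0.956, 0.004] [-0.012, 0.0, -0.001]
(433, -134, 160, 95.4) [0.191, -0.956, -0.005] [-0.012, 0.0, -0.001]
(433, -134, 60, 95.4) [0.667, -0.0, 0.0] [0.0, 0.0, -0.0]
(433, -134, 22, 95.4) [0.253, 0.0, 0.0] [0.0, 0.0, 0.0]
```

Call:
send_rows([
  [[0.04,-0.19,0],[-0.012,0,0]],
  [[0.08,-0.38,0],[-0.012,0,0]],
  [[0.11,-0.57,0.01],[-0.012,0,0]],
  [[0.15,-0.76,0.01],[-0.012,0,0]],
  [[0.19,-0.956,0.013],[-0.012,0,0]],
])

```text
time_s: 4.1
tcp_pos: [0.4101, 0.151, 0.2176]
eef_rot: [56.4, 89.9, 60.8]
contact_force: [0.6, 0.9, -0.6]
gripper_width: 0.0877
```

Call:
send_rows([
  [[0.04,-0.19,0],[-0.012,0,0]],
  [[0.08,-0.38,0],[-0.012,0,0]],
  [[0.11,-0.57,0],[-0.012,0,0]],
  [[0.15,-0.76,0],[-0.012,0,0]],
  [[0.19,-0.956,0.004],[-0.012,0,0]],
])

```text
time_s: 4.6
tcp_pos: [0.4217, 0.007, 0.189]
eef_rot: [44.2, 89.8, 49.2]
contact_force: [0.2, -0.2, 0.2]
gripper_width: 0.0876
```

Call:
send_rows([
  [[0.04,-0.2,0],[-0.012,0,0]],
  [[0.08,-0.45,0],[-0.012,0,0]],
  [[0.11,-0.7,0],[-0.012,0,0]],
  [[0.15,-0.9,0],[-0.012,0,0]],
  [[0.19,-0.956,-0.005],[-0.012,0,0]],
])

```text
time_s: 5.1
tcp_pos: [0.4334, -0.138, 0.16]
eef_rot: [37.7, 89.8, 43.0]
contact_force: [-0.4, -0.5, 0.3]
gripper_width: 0.0875
```

```bash
python3 -c "
from plant import r
from h import *
import cv2
plan(r,[(433,-134,60,95.4),(433,-134,22,95.4)])
p=r.capture('top');m=r.trace(p,'ink_pad_c')
W=cloud(p)
for d in m: 
  q=W[d['mask']];q=q[q[:,2]>.01];print(d['score'],d['uv'],cv2.minAreaRect((q[:,:2]*1000).astype('float32')))"
```

```text
t 5.1 tcp [ 433.4 -138.   160. ] psi 95.3 tilt 0.20 F [-0.4 -0.5  0.3] w 87.5 q [  7.   4. -33.  -0. -53. -92.]
(433, -134, 60, 95.4) [0.667, 0.025, -0.002] [-0.002, 0.003, -0.003]
(433, -134, 22, 95.4) [0.253, 0.0, 0.0] [0.0, -0.0, 0.0]
```

Call:
send_rows([
  [[0.12,0.025,0],[0,0,0]],
  [[0.28,0.025,0],[0,0,0]],
  [[0.45,0.025,0],[0,0,0]],
  [[0.6,0.025,0],[0,0,0]],
  [[0.667,0.025,0],[0,0,0]],
])

```text
time_s: 5.7
tcp_pos: [0.4316, -0.132, 0.0581]
eef_rot: [110.6, 89.8, 115.9]
contact_force: [-0.4, 0.7, -0.4]
gripper_width: 0.0877
```

Call:
send_rows([
  [[0.05,0,0],[0,0,0]],
  [[0.12,0,0],[0,0,0]],
  [[0.2,0,0],[0,0,0]],
  [[0.245,0,0],[0,0,0]],
  [[0.253,0,0],[0,0,0]],
])

```text
time_s: 6.2
tcp_pos: [0.4314, -0.1318, 0.0197]
eef_rot: [122.8, 89.8, 128.1]
contact_force: [0.2, -0.5, -0.1]
gripper_width: 0.0876
```

Call:
send_rows([
  [[0,0,0],[0,0,0]],
  [[0,0,0],[0,0,0]],
  [[0,0,0],[0,0,0]],
  [[0,0,0],[0,0,0]],
  [[0,0,0],[0,0,0]],
], jaw=-0.1, force=25)

```text
time_s: 6.7
tcp_pos: [0.4316, -0.1318, 0.02]
eef_rot: [113.5, 89.8, 118.9]
contact_force: [0.1, -0.4, -0.1]
gripper_width: 0.0536
```

```bash
python3 -c "
from plant import r
from h import *
plan(r,[(433,-134,150,95.4),(453.4,320.3,150,82.3),(453.4,320.3,28,82.3)])"
```

```text
t 6.7 tcp [ 431.6 -131.8   20. ] psi 95.4 tilt 0.16 F [ 0.1 -0.4 -0.1] w 53.6 q [  8.  16. -42.  -0. -31. -92.]
(433, -134, 150, 95.4) [-0.867, -0.013, 0.007] [-0.001, -0.001, -0.003]
.. [0.0, 0.751, 0.105] [0.073, -0.0, 0.0]
.. [0.0, 0.755, 0.062] [0.073, -0.0, 0.0]
.. [0.0, 0.758, 0.019] [0.073, -0.0, 0.0]
(453.4, 320.3, 150, 82.3) [0.0, 0.758, -0.025] [0.073, -0.0, 0.0]
(453.4, 320.3, 28, 82.3) [0.813, -0.0, -0.0] [0.0, -0.0, -0.0]
```

Call:
send_rows([
  [[0,0,0],[0,0,0]],
  [[0,0,0],[0,0,0]],
  [[0,0,0],[0,0,0]],
  [[0,0,0],[0,0,0]],
  [[0,0,0],[0,0,0]],
], jaw=-0.3)

```text
time_s: 7.2
tcp_pos: [0.4315, -0.1318, 0.02]
eef_rot: [115.2, 89.8, 120.5]
contact_force: [0.2, 0.4, 1.2]
gripper_width: 0.0498
```

Call:
send_rows([
  [[-0.08,0,0],[0,0,0]],
  [[-0.25,0,0],[0,0,0]],
  [[-0.5,0,0],[0,0,0]],
  [[-0.75,0,0],[0,0,0]],
  [[-0.867,-0.013,0],[0,0,0]],
])

```text
time_s: 7.7
tcp_pos: [0.4331, -0.1341, 0.1532]
eef_rot: [36.7, 89.8, 42.1]
contact_force: [0.7, -0.5, -1.1]
gripper_width: 0.0498
```

```bash
python3 -c "
from plant import r
from h import *
plan(r,[(453.4,320.3,150,82.3),(453.4,320.3,40,82.3),(453.4,320.3,26,82.3)])"
```

```text
t 7.7 tcp [ 433.1 -134.1  153.2] psi 95.4 tilt 0.22 F [ 0.7 -0.5 -1.1] w 49.8 q [  8.   4. -34.  -0. -52. -92.]
.. [0.007, 0.751, 0.105] [0.073, 0.001, -0.001]
.. [0.007, 0.755, 0.062] [0.073, 0.001, -0.001]
.. [0.006, 0.758, 0.018] [0.073, 0.001, -0.001]
(453.4, 320.3, 150, 82.3) [0.006, 0.758, -0.025] [0.073, 0.001, -0.001]
(453.4, 320.3, 40, 82.3) [0.733, 0.0, 0.0] [0.0, -0.0, 0.0]
(453.4, 320.3, 26, 82.3) [0.093, 0.0, 0.0] [0.0, 0.0, -0.0]
```

Call:
send_rows([
  [[0,0.12,0.02],[0.01,0,0]],
  [[0,0.28,0.04],[0.03,0,0]],
  [[0,0.44,0.06],[0.05,0,0]],
  [[0,0.6,0.08],[0.06,0,0]],
  [[0,0.751,0.105],[0.073,0,0]],
])

```text
time_s: 8.2
tcp_pos: [0.4379, -0.0195, 0.1535]
eef_rot: [42.1, 89.8, 44.2]
contact_force: [0.7, 0.1, -1.0]
gripper_width: 0.0499
```

Call:
send_rows([
  [[0,0.15,0.01],[0.015,0,0]],
  [[0,0.3,0.02],[0.03,0,0]],
  [[0,0.45,0.04],[0.045,0,0]],
  [[0,0.6,0.05],[0.06,0,0]],
  [[0,0.755,0.062],[0.073,0,0]],
])

```text
time_s: 8.7
tcp_pos: [0.4428, 0.0949, 0.1537]
eef_rot: [47.4, 89.8, 46.2]
contact_force: [0.5, 0.1, -1.0]
gripper_width: 0.0498
```

Call:
send_rows([
  [[0,0.15,0],[0.015,0,0]],
  [[0,0.3,0.01],[0.03,0,0]],
  [[0,0.45,0.01],[0.045,0,0]],
  [[0,0.6,0.015],[0.06,0,0]],
  [[0,0.758,0.018],[0.073,0,0]],
])

```text
time_s: 9.2
tcp_pos: [0.4477, 0.2093, 0.1538]
eef_rot: [53.0, 89.8, 48.5]
contact_force: [-0.5, 0.5, -1.1]
gripper_width: 0.0496
```

Call:
send_rows([
  [[0,0.16,0],[0.015,0,0]],
  [[0,0.34,-0.01],[0.03,0,0]],
  [[0,0.52,-0.02],[0.045,0,0]],
  [[0,0.69,-0.025],[0.06,0,0]],
  [[0,0.758,-0.025],[0.073,0,0]],
])

```text
time_s: 9.7
tcp_pos: [0.4531, 0.3248, 0.1537]
eef_rot: [55.6, 89.8, 47.8]
contact_force: [-0.1, 0.4, -1.2]
gripper_width: 0.0503
```

```bash
python3 -c "
from plant import r
from h import *
plan(r,[(453.4,320.3,45,82.3),(453.4,320.3,24,82.3)])"
```

```text
t 9.7 tcp [453.1 324.8 153.7] psi 82.2 tilt 0.19 F [-0.1  0.4 -1.2] w 50.3 q [  56.   14.  -22.    0.  -54. -154.]
(453.4, 320.3, 45, 82.3) [0.725, -0.031, 0.005] [-0.002, 0.002, -0.004]
(453.4, 320.3, 24, 82.3) [0.14, -0.0, 0.0] [0.0, 0.0, -0.0]
```

Call:
send_rows([
  [[0.12,-0.02,0],[0,0,0]],
  [[0.3,-0.031,0],[0,0,0]],
  [[0.5,-0.031,0],[0,0,0]],
  [[0.65,-0.031,0.005],[0,0,0]],
  [[0.725,-0.031,0.005],[0,0,0]],
])

```text
time_s: 10.2
tcp_pos: [0.4526, 0.3189, 0.0429]
eef_rot: [-39.8, 90.0, -47.7]
contact_force: [0.0, -1.0, -1.8]
gripper_width: 0.0499
```

```bash
python3 -c "
from plant import r
from h import *
plan(r,[(453.4,320.3,26,82.3),(453.4,320.3,23,82.3)])"
```

```text
t 10.2 tcp [452.6 318.9  42.9] psi 82.2 tilt 0.01 F [ 0.  -1.  -1.8] w 49.9 q [  55.   22.  -28.    0.  -40. -153.]
(453.4, 320.3, 26, 82.3) [0.112, 0.01, 0.004] [-0.003, 0.0, 0.0]
(453.4, 320.3, 23, 82.3) [0.02, 0.0, 0.0] [-0.0, -0.0, -0.0]
```

Call:
send_rows([
  [[0.03,0,0],[0,0,0]],
  [[0.06,0.01,0],[0,0,0]],
  [[0.09,0.01,0],[0,0,0]],
  [[0.112,0.01,0],[0,0,0]],
  [[0.112,0.01,0],[0,0,0]],
])

```text
time_s: 10.7
tcp_pos: [0.4528, 0.3204, 0.0262]
eef_rot: [34.5, 90.0, 26.6]
contact_force: [0.0, -0.4, -0.5]
gripper_width: 0.0501
```

Call:
send_rows([
  [[0.005,0,0],[0,0,0]],
  [[0.01,0,0],[0,0,0]],
  [[0.015,0,0],[0,0,0]],
  [[0.02,0,0],[0,0,0]],
  [[0.02,0,0],[0,0,0]],
])

```text
time_s: 11.2
tcp_pos: [0.4528, 0.3204, 0.0231]
eef_rot: [37.1, 90.0, 29.3]
contact_force: [-0.7, -0.4, -1.0]
gripper_width: 0.0494
```

Call:
send_rows([
  [[0.003,0,0],[0,0,0]],
  [[0.006,0,0],[0,0,0]],
  [[0.008,0,0],[0,0,0]],
  [[0.008,0,0],[0,0,0]],
  [[0.008,0,0],[0,0,0]],
])

```text
time_s: 11.7
tcp_pos: [0.4529, 0.3204, 0.023]
eef_rot: [43.4, 90.0, 35.6]
contact_force: [-4.9, -2.6, 12.2]
gripper_width: 0.0497
```

Call:
send_rows([
  [[0,0,0],[0,0,0]],
  [[0,0,0],[0,0,0]],
  [[0,0,0],[0,0,0]],
  [[0,0,0],[0,0,0]],
  [[0,0,0],[0,0,0]],
], jaw=0.55)

```text
time_s: 12.2
tcp_pos: [0.4528, 0.3204, 0.0228]
eef_rot: [33.6, 90.0, 25.8]
contact_force: [-0.1, -0.8, 0.9]
gripper_width: 0.0677
```

Call:
send_rows([
  [[-0.06,0,0],[0,0,0]],
  [[-0.25,0,0],[0,0,0]],
  [[-0.5,0,0],[0,0,0]],
  [[-0.8,0,0],[0,0,0]],
  [[-1,0,0],[0,0,0]],
])

```text
time_s: 12.7
tcp_pos: [0.4533, 0.3209, 0.1767]
eef_rot: [49.0, 89.8, 41.2]
contact_force: [-0.3, 1.2, 0.5]
gripper_width: 0.0679
```

```bash
python3 -c "
from plant import r
from h import *
plan(r,[(690,6,180,95),(690,6,90,95),(690,6,58,95)])"
```

```text
t 12.7 tcp [453.3 320.9 176.7] psi 82.2 tilt 0.22 F [-0.3  1.2  0.5] w 67.9 q [  56.   12.  -20.    0.  -57. -153.]
.. [-0.011, -0.933, 0.924] [-0.142, 0.002, -0.002]
(690, 6, 180, 95) [-0.011, -1.03, 0.814] [-0.142, 0.002, -0.002]
(690, 6, 90, 95) [0.6, -0.0, 0.0] [0.0, 0.0, -0.0]
(690, 6, 58, 95) [0.213, -0.0, 0.0] [0.0, 0.0, 0.0]
```

Call:
send_rows([
  [[0,-0.19,0.18],[-0.03,0,0]],
  [[0,-0.37,0.37],[-0.06,0,0]],
  [[0,-0.56,0.55],[-0.09,0,0]],
  [[0,-0.75,0.74],[-0.12,0,0]],
  [[-0.011,-0.933,0.924],[-0.142,0,0]],
])

```text
time_s: 13.2
tcp_pos: [0.5723, 0.1619, 0.179]
eef_rot: [42.1, 89.8, 40.7]
contact_force: [0.6, 0.2, 0.5]
gripper_width: 0.0678
```

Call:
send_rows([
  [[0,-0.2,0.16],[-0.03,0,0]],
  [[0,-0.4,0.32],[-0.06,0,0]],
  [[0,-0.6,0.48],[-0.09,0,0]],
  [[0,-0.8,0.65],[-0.12,0,0]],
  [[-0.011,-1,0.814],[-0.142,0,0]],
])

```text
time_s: 13.7
tcp_pos: [0.6915, 0.0076, 0.1811]
eef_rot: [36.0, 89.8, 41.1]
contact_force: [0.8, 1.0, -0.4]
gripper_width: 0.068
```

```bash
python3 -c "
from plant import r
from h import *
plan(r,[(690,6,90,95),(690,6,58,95)])"
```

```text
t 13.7 tcp [691.5   7.6 181.1] psi 95.1 tilt 0.23 F [ 0.8  1.  -0.4] w 68.0 q [  17.   24.   -2.   -0.  -63. -102.]
(690, 6, 90, 95) [0.607, -0.011, -0.013] [0.002, 0.004, -0.003]
(690, 6, 58, 95) [0.213, 0.0, 0.0] [0.0, 0.0, -0.0]
```

```bash
python3 -c "
from plant import r
import cv2
c=r.capture('side')['color'][125:345,230:440]
cv2.imwrite('pics/s1.png',cv2.cvtColor(cv2.resize(c,None,fx=2.7,fy=2.7,interpolation=2),4))"
```

```text
(no output)
```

View pics/s1.png

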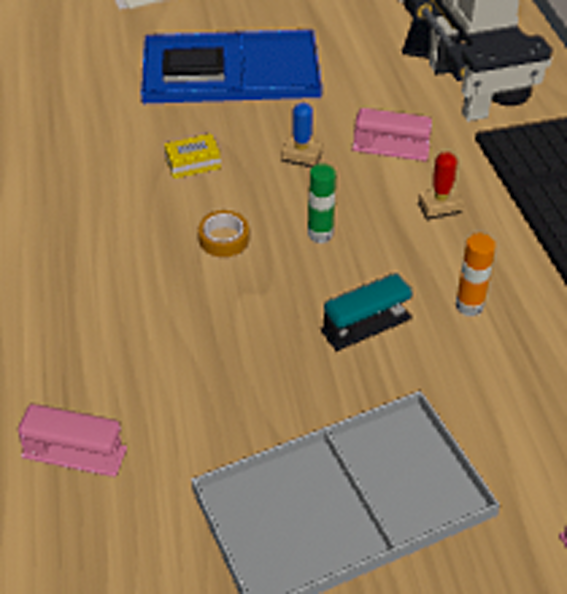

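The crop shows the pad flat in the blue tray's wide bay at (193,65). The red stamp at (445,185) is the one meant, and the blue one at (302,130) stays. The green glue is at (320,200) and the orange one at (477,275). The teal stapler is at (367,310), and the pink ones are not meant.

Call:
send_rows([
  [[0.12,-0.011,-0.013],[0,0,0]],
  [[0.28,-0.011,-0.013],[0,0,0]],
  [[0.43,-0.011,-0.013],[0,0,0]],
  [[0.57,-0.011,-0.013],[0,0,0]],
  [[0.6,-0.011,-0.013],[0,0,0]],
])

```text
time_s: 14.25
tcp_pos: [0.6912, 0.0013, 0.0887]
eef_rot: [105.6, 90.0, 110.6]
contact_force: [-1.6, -0.2, -0.3]
gripper_width: 0.0676
```

Call:
send_rows([
  [[0.05,0,0],[0,0,0]],
  [[0.1,0,0],[0,0,0]],
  [[0.15,0,0],[0,0,0]],
  [[0.2,0,0],[0,0,0]],
  [[0.21,0,0],[0,0,0]],
])

```text
time_s: 14.75
tcp_pos: [0.6908, 0.0013, 0.0563]
eef_rot: [163.3, 89.9, 168.3]
contact_force: [-0.6, 0.6, 0.3]
gripper_width: 0.0677
```

```bash
python3 -c "
from plant import r
from h import *
plan(r,[(690,6,58,95)])"
```

```text
t 14.8 tcp [690.8   1.3  56.3] psi 95.0 tilt 0.07 F [-0.6  0.6  0.3] w 67.7 q [  16.   31.   -9.   -0.  -50. -101.]
(690, 6, 58, 95) [-0.011, 0.032, -0.003] [0.0, -0.001, -0.0]
```

Call:
send_rows([
  [[-0.005,0.015,0],[0,0,0]],
  [[-0.011,0.032,0],[0,0,0]],
  [[-0.011,0.032,0],[0,0,0]],
  [[-0.011,0.032,0],[0,0,0]],
  [[-0.011,0.032,0],[0,0,0]],
], jaw=-0.1, force=15)

```text
time_s: 15.25
tcp_pos: [0.6905, 0.0062, 0.0582]
eef_rot: [156.0, 89.9, 161.0]
contact_force: [-0.4, -0.4, 0.3]
gripper_width: 0.0403
```

Call:
send_rows([
  [[0,0,0],[0,0,0]],
  [[0,0,0],[0,0,0]],
  [[0,0,0],[0,0,0]],
  [[0,0,0],[0,0,0]],
  [[0,0,0],[0,0,0]],
], jaw=-0.7)

```text
time_s: 15.75
tcp_pos: [0.6904, 0.0061, 0.0581]
eef_rot: [159.6, 89.9, 164.6]
contact_force: [0.1, 0.2, 0.3]
gripper_width: 0.0234
```

```bash
python3 -c "
from plant import r
from h import *
plan(r,[(690,6,195,95),(453.4,320.3,200,82.3)])
p=r.capture('top');m=r.trace(p,'ink_pad_c');W=cloud(p)
for d in m: 
  q=W[d['mask']];q=q[q[:,2]>.015];print(d['score'],d['uv'],np.median(q[:,2]),cv2.minAreaRect((q[:,:2]*1000).astype('float32')))"
```

```text
t 15.8 tcp [690.4   6.1  58.1] psi 95.0 tilt 0.06 F [0.1 0.2 0.3] w 23.4 q [  17.   31.   -9.   -0.  -50. -102.]
(690, 6, 195, 95) [-0.913, -0.0, -0.004] [0.0, -0.001, -0.0]
.. [-0.011, 0.742, -0.463] [0.094, -0.0, -0.0]
.. [-0.011, 0.705, -0.516] [0.094, -0.0, -0.0]
(453.4, 320.3, 200, 82.3) [-0.011, 0.665, -0.567] [0.094, -0.0, -0.0]
```

Call:
send_rows([
  [[-0.08,0,0],[0,0,0]],
  [[-0.28,0,0],[0,0,0]],
  [[-0.52,0,0],[0,0,0]],
  [[-0.78,0,0],[0,0,0]],
  [[-0.913,0,0],[0,0,0]],
])

```text
time_s: 16.35
tcp_pos: [0.6919, 0.006, 0.2003]
eef_rot: [4.4, 89.7, 9.4]
contact_force: [1.4, -0.6, -1.3]
gripper_width: 0.0234
```

```bash
python3 -c "
from plant import r
from h import *
plan(r,[(690,6,195,95),(453.4,320.3,200,82.3)])
for n in ('top','side'):
  p=r.capture(n);W=cloud(p);h=hsv(p)
  q=W[(np.hypot(W[...,0]-.4525,W[...,1]-.320)<.06)&(W[...,2]>.012)&(W[...,2]<.035)&~((h[...,0]>105)&(h[...,0]<130)&(h[...,1]>150))]
  print(n,len(q),len(q) and (np.median(q[:,2]),cv2.minAreaRect((q[:,:2]*1000).astype('float32'))))"
```

```text
t 16.4 tcp [691.9   6.  200.3] psi 95.0 tilt 0.26 F [ 1.4 -0.6 -1.3] w 23.4 q [  17.   24.   -1.    0.  -65. -102.]
(690, 6, 195, 95) [0.035, 0.001, -0.013] [0.001, 0.006, -0.0]
.. [-0.011, 0.742, -0.463] [0.094, -0.0, -0.0]
.. [-0.011, 0.705, -0.516] [0.094, -0.0, -0.0]
(453.4, 320.3, 200, 82.3) [-0.011, 0.665, -0.567] [0.094, -0.0, -0.0]
top 0 0
side 222 (np.float64(0.02262114646912411), ((454.2393798828125, 317.2944030761719), (53.46592712402344, 77.03468322753906), 81.3322982788086))
```

Call:
send_rows([
  [[0,0.12,-0.08],[0.02,0,0]],
  [[0,0.27,-0.17],[0.04,0,0]],
  [[0,0.43,-0.27],[0.06,0,0]],
  [[0,0.59,-0.37],[0.08,0,0]],
  [[0,0.742,-0.463],[0.094,0,0]],
])

```text
time_s: 16.95
tcp_pos: [0.6124, 0.1116, 0.2002]
eef_rot: [11.3, 89.6, 12.1]
contact_force: [1.5, -0.1, -0.4]
gripper_width: 0.0235
```

Call:
send_rows([
  [[0,0.14,-0.1],[0.02,0,0]],
  [[0,0.28,-0.2],[0.04,0,0]],
  [[0,0.42,-0.31],[0.06,0,0]],
  [[0,0.56,-0.41],[0.08,0,0]],
  [[0,0.705,-0.516],[0.094,0,0]],
])

```text
time_s: 17.45
tcp_pos: [0.5326, 0.2169, 0.1998]
eef_rot: [14.3, 89.7, 10.8]
contact_force: [0.5, -0.6, -0.6]
gripper_width: 0.0237
```

Call:
send_rows([
  [[0,0.15,-0.13],[0.02,0,0]],
  [[0,0.31,-0.27],[0.04,0,0]],
  [[0,0.48,-0.41],[0.06,0,0]],
  [[0,0.62,-0.53],[0.08,0,0]],
  [[0,0.665,-0.567],[0.094,0,0]],
])

```text
time_s: 17.95
tcp_pos: [0.4523, 0.3232, 0.1996]
eef_rot: [21.3, 89.7, 13.7]
contact_force: [0.4, -0.7, -1.1]
gripper_width: 0.024
```

Call:
send_rows([
  [[0,0,0],[0,0,0]],
  [[0,0,0],[0,0,0]],
  [[0,0,0],[0,0,0]],
  [[0,0,0],[0,0,0]],
  [[0,0,0],[0,0,0]],
])

```text
time_s: 18.45
tcp_pos: [0.4527, 0.3225, 0.1995]
eef_rot: [19.8, 89.7, 12.1]
contact_force: [0.4, -0.1, -1.0]
gripper_width: 0.0236
```

```bash
python3 -c "
from plant import r
from h import *
plan(r,[(454.3,320.1,95,82.3)])"
```

```text
t 18.4 tcp [452.7 322.5 199.5] psi 82.3 tilt 0.31 F [ 0.4 -0.1 -1. ] w 23.6 q [  56.   11.  -19.    0.  -60. -154.]
(454.3, 320.1, 95, 82.3) [0.697, -0.016, 0.009] [-0.0, 0.007, -0.002]
```

Call:
send_rows([
  [[0.1,0,0],[0,0.007,0]],
  [[0.27,-0.01,0.009],[0,0.007,0]],
  [[0.46,-0.016,0.009],[0,0.007,0]],
  [[0.62,-0.016,0.009],[0,0.007,0]],
  [[0.68,-0.016,0.009],[0,0.007,0]],
])

```text
time_s: 18.95
tcp_pos: [0.4532, 0.3184, 0.0943]
eef_rot: [-147.0, 89.8, -154.7]
contact_force: [-0.6, 0.7, -0.9]
gripper_width: 0.0233
```

```bash
python3 -c "
from plant import r
from h import *
plan(r,[(454.3,320.1,82.5,82.3)])"
```

```text
t 18.9 tcp [453.2 318.4  94.3] psi 82.2 tilt 0.21 F [-0.6  0.7 -0.9] w 23.3 q [  55.   18.  -25.   -0.  -47. -153.]
(454.3, 320.1, 82.5, 82.3) [0.079, 0.012, 0.006] [-0.002, -0.004, 0.003]
```

Call:
send_rows([
  [[0.02,0.012,0.006],[0,0,0]],
  [[0.04,0.012,0.006],[0,0,0]],
  [[0.06,0.012,0.006],[0,0,0]],
  [[0.079,0.012,0.006],[0,0,0]],
  [[0.079,0.012,0.006],[0,0,0]],
])

```text
time_s: 19.45
tcp_pos: [0.4544, 0.3202, 0.0827]
eef_rot: [-152.8, 89.8, -160.5]
contact_force: [0.0, 0.1, -0.6]
gripper_width: 0.0236
```

Call:
send_rows([
  [[0.003,0,0],[0,0,0]],
  [[0.006,0,0],[0,0,0]],
  [[0.009,0,0],[0,0,0]],
  [[0.009,0,0],[0,0,0]],
  [[0.009,0,0],[0,0,0]],
])

```text
time_s: 19.95
tcp_pos: [0.4544, 0.3201, 0.0814]
eef_rot: [-152.4, 89.8, -160.1]
contact_force: [-0.0, -0.5, -1.3]
gripper_width: 0.0238
```

Call:
send_rows([
  [[0.002,0,0],[0,0,0]],
  [[0.004,0,0],[0,0,0]],
  [[0.006,0,0],[0,0,0]],
  [[0.006,0,0],[0,0,0]],
  [[0.006,0,0],[0,0,0]],
])

```text
time_s: 20.45
tcp_pos: [0.4546, 0.3204, 0.0809]
eef_rot: [-160.4, 89.9, -168.2]
contact_force: [-1.4, 0.6, 6.0]
gripper_width: 0.0235
```

Call:
send_rows([
  [[0,0,0],[0,0,0]],
  [[0,0,0],[0,0,0]],
  [[0,0,0],[0,0,0]],
  [[0,0,0],[0,0,0]],
  [[0,0,0],[0,0,0]],
], jaw=0.4)

```text
time_s: 20.95
tcp_pos: [0.4545, 0.3203, 0.0808]
eef_rot: [-156.7, 89.8, -164.5]
contact_force: [0.1, 0.4, -0.0]
gripper_width: 0.0575
```

Call:
send_rows([
  [[-0.05,0,0],[0,0,0]],
  [[-0.2,0,0],[0,0,0]],
  [[-0.45,0,0],[0,0,0]],
  [[-0.7,0,0],[0,0,0]],
  [[-0.87,0,0],[0,0,0]],
])

```text
time_s: 21.45
tcp_pos: [0.4555, 0.3209, 0.2147]
eef_rot: [114.3, 89.9, 106.5]
contact_force: [0.5, 0.0, 0.4]
gripper_width: 0.0611
```

```bash
python3 -c "
from plant import r
from h import *
plan(r,[(549.4,-10,210,90),(549.4,-10,120,90)])"
```

```text
t 21.4 tcp [455.5 320.9 214.7] psi 82.3 tilt 0.09 F [0.5 0.  0.4] w 61.1 q [  55.   11.  -17.   -0.  -62. -153.]
.. [0.009, -0.7, 0.306] [-0.057, -0.0, -0.001]
.. [0.01, -0.713, 0.274] [-0.057, -0.0, -0.001]
(549.4, -10, 210, 90) [0.01, -0.725, 0.242] [-0.057, -0.0, -0.001]
(549.4, -10, 120, 90) [0.6, 0.0, 0.0] [0.0, 0.0, -0.0]
```

Call:
send_rows([
  [[0,-0.14,0.06],[-0.01,0,0]],
  [[0,-0.28,0.12],[-0.02,0,0]],
  [[0,-0.42,0.18],[-0.03,0,0]],
  [[0,-0.56,0.24],[-0.04,0,0]],
  [[0.009,-0.7,0.306],[-0.057,0,0]],
])

```text
time_s: 21.95
tcp_pos: [0.487, 0.2098, 0.2141]
eef_rot: [84.6, 89.9, 79.5]
contact_force: [0.0, 0.8, -0.1]
gripper_width: 0.0611
```

Call:
send_rows([
  [[0,-0.14,0.06],[-0.01,0,0]],
  [[0,-0.28,0.11],[-0.02,0,0]],
  [[0,-0.42,0.16],[-0.03,0,0]],
  [[0,-0.56,0.22],[-0.04,0,0]],
  [[0.01,-0.713,0.274],[-0.057,0,0]],
])

```text
time_s: 22.45
tcp_pos: [0.5187, 0.0988, 0.2132]
eef_rot: [63.6, 89.8, 61.0]
contact_force: [-0.4, 0.1, -0.3]
gripper_width: 0.0613
```

Call:
send_rows([
  [[0,-0.16,0.05],[-0.01,0,0]],
  [[0,-0.34,0.11],[-0.02,0,0]],
  [[0,-0.52,0.17],[-0.03,0,0]],
  [[0,-0.67,0.22],[-0.04,0,0]],
  [[0.01,-0.725,0.242],[-0.057,0,0]],
])

```text
time_s: 22.95
tcp_pos: [0.5504, -0.0133, 0.2121]
eef_rot: [50.7, 89.8, 50.6]
contact_force: [-0.8, -1.0, 0.8]
gripper_width: 0.0615
```

```bash
python3 -c "
from plant import r
from h import *
plan(r,[(549.4,-9.5,120,90),(549.4,-9.5,62,90)])
c=r.capture('side')['color'][125:345,230:440]
cv2.imwrite('pics/s2.png',cv2.cvtColor(cv2.resize(c,None,fx=2.7,fy=2.7,interpolation=2),4))"
```

```text
t 22.9 tcp [550.4 -13.3 212.1] psi 90.0 tilt 0.18 F [-0.8 -1.   0.8] w 61.5 q [  19.   10.  -18.   -0.  -62. -109.]
(549.4, -9.5, 120, 90) [0.614, 0.024, -0.008] [-0.001, 0.003, -0.003]
(549.4, -9.5, 62, 90) [0.387, -0.0, 0.0] [0.0, 0.0, 0.0]
```

View pics/s2.png

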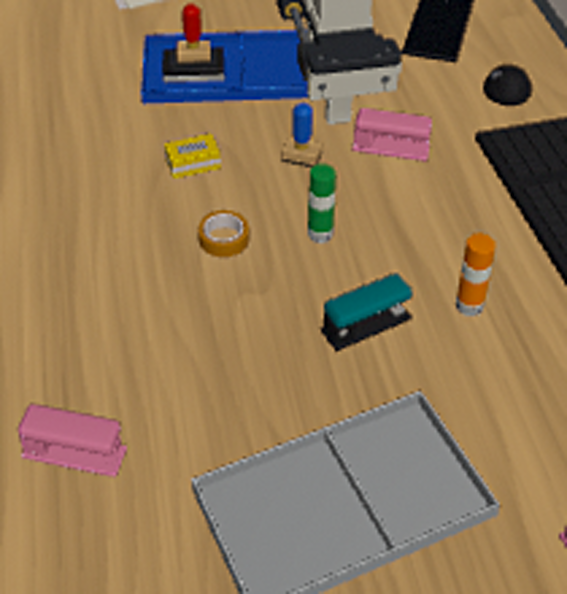

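The side crop shows the red stamp upright on the middle of the pad at (193,40). The green glue stands free at (320,200), under the gripper.

Call:
send_rows([
  [[0.12,0.024,-0.008],[0,0,0]],
  [[0.28,0.024,-0.008],[0,0,0]],
  [[0.43,0.024,-0.008],[0,0,0]],
  [[0.55,0.024,-0.008],[0,0,0]],
  [[0.58,0.024,-0.008],[0,0,0]],
])

```text
time_s: 23.5
tcp_pos: [0.5481, -0.0096, 0.1232]
eef_rot: [134.8, 89.9, 134.7]
contact_force: [0.1, 0.3, 0.3]
gripper_width: 0.0614
```

```bash
python3 -c "
from plant import r
from h import *
plan(r,[(549.4,-9.5,62,90)])"
```

```text
t 23.5 tcp [548.1  -9.6 123.2] psi 90.0 tilt 0.12 F [0.1 0.3 0.3] w 61.4 q [  19.   15.  -25.   -0.  -50. -109.]
(549.4, -9.5, 62, 90) [0.408, 0.0, 0.009] [-0.0, -0.002, -0.002]
```

Call:
send_rows([
  [[0.08,0,0.009],[0,0,0]],
  [[0.18,0,0.009],[0,0,0]],
  [[0.28,0,0.009],[0,0,0]],
  [[0.37,0,0.009],[0,0,0]],
  [[0.4,0,0.009],[0,0,0]],
])

```text
time_s: 24.0
tcp_pos: [0.5491, -0.0095, 0.0623]
eef_rot: [153.4, 89.8, 153.4]
contact_force: [0.1, 0.4, -0.1]
gripper_width: 0.0613
```

Call:
send_rows([
  [[0,0,0],[0,0,0]],
  [[0,0,0],[0,0,0]],
  [[0,0,0],[0,0,0]],
  [[0,0,0],[0,0,0]],
  [[0,0,0],[0,0,0]],
], jaw=-0.2, force=12)

```text
time_s: 24.5
tcp_pos: [0.5493, -0.0094, 0.0628]
eef_rot: [137.4, 89.9, 137.4]
contact_force: [0.0, -1.0, -0.2]
gripper_width: 0.0354
```

Call:
send_rows([
  [[0,0,0],[0,0,0]],
  [[0,0,0],[0,0,0]],
  [[0,0,0],[0,0,0]],
  [[0,0,0],[0,0,0]],
  [[0,0,0],[0,0,0]],
], jaw=-0.6)

```text
time_s: 25.0
tcp_pos: [0.5495, -0.0093, 0.063]
eef_rot: [130.9, 89.9, 130.9]
contact_force: [-1.3, 0.9, 3.2]
gripper_width: 0.0281
```

```bash
python3 -c "
from plant import r
from h import *
plan(r,[(549.4,-9,200,90),(565.4,305.3,200,82.3),(565.4,305.3,80,82.3)])"
```

```text
t 25.0 tcp [549.5  -9.3  63. ] psi 90.0 tilt 0.12 F [-1.3  0.9  3.2] w 28.1 q [  19.   20.  -28.   -0.  -42. -109.]
(549.4, -9, 200, 90) [-0.913, 0.004, -0.002] [-0.0, -0.002, -0.002]
.. [0.0, 0.698, 0.036] [0.057, -0.0, -0.0]
.. [0.0, 0.699, 0.004] [0.057, -0.0, -0.0]
(565.4, 305.3, 200, 82.3) [0.0, 0.699, -0.027] [0.057, -0.0, -0.0]
(565.4, 305.3, 80, 82.3) [0.8, 0.0, 0.0] [-0.0, 0.0, 0.0]
```

Call:
send_rows([
  [[-0.08,0,0],[0,0,0]],
  [[-0.28,0,0],[0,0,0]],
  [[-0.52,0,0],[0,0,0]],
  [[-0.78,0,0],[0,0,0]],
  [[-0.913,0,0],[0,0,0]],
])

```text
time_s: 25.5
tcp_pos: [0.5508, -0.0095, 0.2042]
eef_rot: [37.4, 89.8, 37.4]
contact_force: [1.1, 0.3, -0.1]
gripper_width: 0.0275
```

Call:
send_rows([
  [[0,0.1,0],[0.01,0,0]],
  [[0,0.25,0.01],[0.02,0,0]],
  [[0,0.4,0.02],[0.03,0,0]],
  [[0,0.55,0.03],[0.04,0,0]],
  [[0,0.698,0.036],[0.057,0,0]],
])

```text
time_s: 26.0
tcp_pos: [0.556, 0.0959, 0.2052]
eef_rot: [40.7, 89.8, 38.1]
contact_force: [0.2, -0.0, -0.2]
gripper_width: 0.0276
```

Call:
send_rows([
  [[0,0.14,0],[0.01,0,0]],
  [[0,0.28,0],[0.02,0,0]],
  [[0,0.42,0],[0.03,0,0]],
  [[0,0.56,0],[0.04,0,0]],
  [[0,0.699,0.004],[0.057,0,0]],
])

```text
time_s: 26.5
tcp_pos: [0.561, 0.2014, 0.2061]
eef_rot: [44.5, 89.8, 39.3]
contact_force: [-0.7, 0.2, -0.9]
gripper_width: 0.0275
```

Call:
send_rows([
  [[0,0.16,0],[0.01,0,0]],
  [[0,0.33,-0.01],[0.02,0,0]],
  [[0,0.5,-0.02],[0.03,0,0]],
  [[0,0.64,-0.025],[0.05,0,0]],
  [[0,0.699,-0.027],[0.057,0,0]],
])

```text
time_s: 27.0
tcp_pos: [0.5662, 0.3077, 0.2067]
eef_rot: [47.7, 89.8, 40.0]
contact_force: [-0.7, -0.1, -1.5]
gripper_width: 0.0275
```

Call:
send_rows([
  [[0.1,0,0],[0,0,0]],
  [[0.25,0,0],[0,0,0]],
  [[0.43,0,0],[0,0,0]],
  [[0.62,0,0],[0,0,0]],
  [[0.7,0,0],[0,0,0]],
])

```text
time_s: 27.5
tcp_pos: [0.5648, 0.3056, 0.0982]
eef_rot: [-149.1, 89.9, -156.9]
contact_force: [0.1, -0.7, -0.3]
gripper_width: 0.0281
```

```bash
python3 -c "
from plant import r
from h import *
plan(r,[(565.4,305.3,67.5,82.3)])"
```

```text
t 27.5 tcp [564.8 305.6  98.2] psi 82.2 tilt 0.06 F [ 0.1 -0.7 -0.3] w 28.1 q [  46.   25.  -14.   -0.  -52. -144.]
(565.4, 305.3, 67.5, 82.3) [0.204, -0.002, 0.004] [-0.001, -0.001, 0.001]
```

Call:
send_rows([
  [[0.04,0,0],[0,0,0]],
  [[0.09,0,0],[0,0,0]],
  [[0.15,0,0],[0,0,0]],
  [[0.19,0,0],[0,0,0]],
  [[0.2,0,0],[0,0,0]],
])

```text
time_s: 28.0
tcp_pos: [0.5646, 0.3055, 0.0678]
eef_rot: [-145.3, 89.9, -153.1]
contact_force: [0.5, -0.2, -0.3]
gripper_width: 0.0278
```

Call:
send_rows([
  [[0.003,0,0],[0,0,0]],
  [[0.006,0,0],[0,0,0]],
  [[0.009,0,0],[0,0,0]],
  [[0.01,0,0],[0,0,0]],
  [[0.01,0,0],[0,0,0]],
])

```text
time_s: 28.5
tcp_pos: [0.5647, 0.3056, 0.0664]
eef_rot: [-148.6, 89.9, -156.4]
contact_force: [-0.3, 0.2, -0.1]
gripper_width: 0.028
```

Call:
send_rows([
  [[0.002,0,0],[0,0,0]],
  [[0.004,0,0],[0,0,0]],
  [[0.006,0,0],[0,0,0]],
  [[0.006,0,0],[0,0,0]],
  [[0.006,0,0],[0,0,0]],
])

```text
time_s: 29.0
tcp_pos: [0.5649, 0.3057, 0.066]
eef_rot: [-150.7, 90.0, -158.4]
contact_force: [-1.0, -0.7, 5.3]
gripper_width: 0.0276
```

Call:
send_rows([
  [[0,0,0],[0,0,0]],
  [[0,0,0],[0,0,0]],
  [[0,0,0],[0,0,0]],
  [[0,0,0],[0,0,0]],
  [[0,0,0],[0,0,0]],
], jaw=0.5)

```text
time_s: 29.5
tcp_pos: [0.5648, 0.3056, 0.0658]
eef_rot: [-146.0, 89.9, -153.8]
contact_force: [0.1, -0.2, -0.7]
gripper_width: 0.0616
```

Call:
send_rows([
  [[-0.05,0,0],[0,0,0]],
  [[-0.2,0,0],[0,0,0]],
  [[-0.45,0,0],[0,0,0]],
  [[-0.75,0,0],[0,0,0]],
  [[-1,0,0],[0,0,0]],
])

```text
time_s: 30.0
tcp_pos: [0.5652, 0.3057, 0.2189]
eef_rot: [40.1, 90.0, 32.4]
contact_force: [0.5, 1.4, 0.1]
gripper_width: 0.0656
```

```bash
python3 -c "
from plant import r
from h import *
plan(r,[(566.4,-145,180,107.9),(566.4,-145,80,107.9)])"
```

```text
t 30.0 tcp [565.2 305.7 218.9] psi 82.3 tilt 0.04 F [0.5 1.4 0.1] w 65.6 q [  46.   18.   -6.    0.  -66. -144.]
.. [0.086, -0.992, 0.137] [-0.19, 0.0, -0.0]
.. [0.086, -1.002, -0.012] [-0.19, 0.0, -0.0]
(566.4, -145, 180, 107.9) [0.086, -0.989, -0.16] [-0.19, 0.0, -0.0]
(566.4, -145, 80, 107.9) [0.667, 0.0, 0.0] [0.0, -0.0, 0.0]
```

Call:
send_rows([
  [[0,-0.2,0.03],[-0.04,0,0]],
  [[0,-0.4,0.06],[-0.08,0,0]],
  [[0.03,-0.6,0.08],[-0.12,0,0]],
  [[0.06,-0.8,0.11],[-0.16,0,0]],
  [[0.086,-0.992,0.137],[-0.19,0,0]],
])

```text
time_s: 30.5
tcp_pos: [0.5654, 0.1543, 0.2066]
eef_rot: [30.5, 89.9, 31.4]
contact_force: [0.5, 0.2, -0.1]
gripper_width: 0.066
```

Call:
send_rows([
  [[0,-0.2,0],[-0.04,0,0]],
  [[0.03,-0.4,0],[-0.08,0,0]],
  [[0.05,-0.6,-0.01],[-0.12,0,0]],
  [[0.07,-0.8,-0.01],[-0.16,0,0]],
  [[0.086,-1,-0.012],[-0.19,0,0]],
])

```text
time_s: 31.0
tcp_pos: [0.5658, 0.0031, 0.1942]
eef_rot: [16.9, 89.9, 26.4]
contact_force: [0.8, 1.3, -0.3]
gripper_width: 0.066
```

Call:
send_rows([
  [[0,-0.2,-0.03],[-0.04,0,0]],
  [[0.03,-0.42,-0.07],[-0.08,0,0]],
  [[0.05,-0.68,-0.11],[-0.12,0,0]],
  [[0.07,-0.9,-0.15],[-0.17,0,0]],
  [[0.086,-0.989,-0.16],[-0.19,0,0]],
])

```text
time_s: 31.5
tcp_pos: [0.5663, -0.1497, 0.1815]
eef_rot: [0.0, 89.9, 18.1]
contact_force: [-0.1, 1.4, -0.2]
gripper_width: 0.0656
```

Call:
send_rows([
  [[0.1,0,0],[0,0,0]],
  [[0.28,0,0],[0,0,0]],
  [[0.45,0,0],[0,0,0]],
  [[0.6,0,0],[0,0,0]],
  [[0.667,0,0],[0,0,0]],
])

```text
time_s: 32.0
tcp_pos: [0.5655, -0.1497, 0.08]
eef_rot: [93.7, 90.0, 111.7]
contact_force: [0.1, -0.1, 0.1]
gripper_width: 0.0657
```

```bash
python3 -c "
from plant import r
from h import *
plan(r,[(566.4,-145,26,107.9)])"
```

```text
t 32.0 tcp [ 565.5 -149.7   80. ] psi 108.0 tilt 0.05 F [ 0.1 -0.1  0.1] w 65.7 q [  4.  21. -22.  -0. -46. -76.]
(566.4, -145, 26, 107.9) [0.36, 0.028, 0.016] [0.003, -0.0, -0.001]
```

Call:
send_rows([
  [[0,0.028,0.016],[0,0,0]],
  [[0.1,0.028,0.016],[0,0,0]],
  [[0.22,0.028,0.016],[0,0,0]],
  [[0.32,0.028,0.016],[0,0,0]],
  [[0.355,0.028,0.016],[0,0,0]],
])

```text
time_s: 32.5
tcp_pos: [0.5666, -0.1446, 0.0267]
eef_rot: [100.7, 90.0, 118.8]
contact_force: [-0.9, 0.1, 1.0]
gripper_width: 0.0657
```

Call:
send_rows([
  [[0,0,0],[0,0,0]],
  [[0,0,0],[0,0,0]],
  [[0,0,0],[0,0,0]],
  [[0,0,0],[0,0,0]],
  [[0,0,0],[0,0,0]],
], jaw=-0.1, force=25)

```text
time_s: 33.0
tcp_pos: [0.5669, -0.1446, 0.0272]
eef_rot: [47.5, 89.9, 65.6]
contact_force: [0.5, -0.2, -0.2]
gripper_width: 0.0402
```

Call:
send_rows([
  [[0,0,0],[0,0,0]],
  [[0,0,0],[0,0,0]],
  [[0,0,0],[0,0,0]],
  [[0,0,0],[0,0,0]],
  [[0,0,0],[0,0,0]],
], jaw=-0.5)

```text
time_s: 33.5
tcp_pos: [0.567, -0.1446, 0.0275]
eef_rot: [35.0, 89.9, 53.0]
contact_force: [-1.6, 0.8, 3.6]
gripper_width: 0.0317
```

```bash
python3 -c "
from plant import r
from h import *
plan(r,[(566.4,-145,150,107.9),(449.1,-348,150,103.9),(449.1,-348,50,103.9)])"
```

```text
t 33.5 tcp [ 567.  -144.6   27.5] psi 108.0 tilt 0.06 F [-1.6  0.8  3.6] w 31.7 q [  5.  25. -25.  -0. -40. -77.]
(566.4, -145, 150, 107.9) [-0.817, -0.001, -0.004] [0.003, 0.001, -0.001]
.. [0.0, -0.524, -0.58] [0.044, 0.0, -0.0]
(449.1, -348, 150, 103.9) [0.0, -0.544, -0.561] [0.044, 0.0, -0.0]
(449.1, -348, 50, 103.9) [0.667, -0.0, 0.0] [0.0, -0.0, 0.0]
```

Call:
send_rows([
  [[-0.07,0,0],[0,0,0]],
  [[-0.24,0,0],[0,0,0]],
  [[-0.46,0,0],[0,0,0]],
  [[-0.68,0,0],[0,0,0]],
  [[-0.817,0,0],[0,0,0]],
])

```text
time_s: 34.0
tcp_pos: [0.5675, -0.1448, 0.153]
eef_rot: [-7.6, 89.8, 10.5]
contact_force: [0.9, 0.2, -0.6]
gripper_width: 0.0317
```

Call:
send_rows([
  [[0,-0.08,-0.09],[0.01,0,0]],
  [[0,-0.18,-0.2],[0.02,0,0]],
  [[0,-0.29,-0.32],[0.03,0,0]],
  [[0,-0.4,-0.45],[0.04,0,0]],
  [[0,-0.524,-0.58],[0.044,0,0]],
])

```text
time_s: 34.5
tcp_pos: [0.5074, -0.2475, 0.1521]
eef_rot: [18.8, 89.9, 34.8]
contact_force: [1.2, -1.1, -1.3]
gripper_width: 0.0317
```

Call:
send_rows([
  [[0,-0.12,-0.12],[0.01,0,0]],
  [[0,-0.25,-0.26],[0.02,0,0]],
  [[0,-0.39,-0.4],[0.03,0,0]],
  [[0,-0.5,-0.51],[0.04,0,0]],
  [[0,-0.544,-0.561],[0.044,0,0]],
])

```text
time_s: 35.0
tcp_pos: [0.4467, -0.3506, 0.1511]
eef_rot: [78.5, 89.9, 92.4]
contact_force: [-0.9, -0.4, -1.2]
gripper_width: 0.0319
```

Call:
send_rows([
  [[0.1,0,0],[0,0,0]],
  [[0.26,0,0],[0,0,0]],
  [[0.43,0,0],[0,0,0]],
  [[0.58,0,0],[0,0,0]],
  [[0.64,0,0],[0,0,0]],
])

```text
time_s: 35.5
tcp_pos: [0.4448, -0.3498, 0.0525]
eef_rot: [122.6, 89.7, 136.5]
contact_force: [0.2, -0.0, -1.2]
gripper_width: 0.0317
```

```bash
python3 -c "
from plant import r
from h import *
plan(r,[(449.1,-348,32,103.9)])"
```

```text
t 35.5 tcp [ 444.8 -349.8   52.5] psi 103.9 tilt 0.31 F [ 0.2 -0.  -1.2] w 31.7 q [-18.  22. -26.  -0. -42. -58.]
(449.1, -348, 32, 103.9) [0.137, 0.004, 0.031] [-0.001, -0.004, -0.006]
```

Call:
send_rows([
  [[0.01,0.004,0.031],[0,0,-0.006]],
  [[0.05,0.004,0.031],[0,0,-0.006]],
  [[0.09,0.004,0.031],[0,0,-0.006]],
  [[0.13,0.004,0.031],[0,0,-0.006]],
  [[0.137,0.004,0.031],[0,0,-0.006]],
])

```text
time_s: 36.0
tcp_pos: [0.4488, -0.3478, 0.0315]
eef_rot: [175.7, 89.8, -170.5]
contact_force: [-0.1, 0.7, -1.7]
gripper_width: 0.0318
```

Call:
send_rows([
  [[0.003,0,0],[0,0,0]],
  [[0.006,0,0],[0,0,0]],
  [[0.009,0,0],[0,0,0]],
  [[0.011,0,0],[0,0,0]],
  [[0.011,0,0],[0,0,0]],
])

```text
time_s: 36.5
tcp_pos: [0.4489, -0.3479, 0.0304]
eef_rot: [-178.8, 89.8, -164.9]
contact_force: [-2.3, 1.1, 5.2]
gripper_width: 0.0317
```

Contact; release and go for the staples.

Call:
send_rows([
  [[0,0,0],[0,0,0]],
  [[0,0,0],[0,0,0]],
  [[0,0,0],[0,0,0]],
  [[0,0,0],[0,0,0]],
  [[0,0,0],[0,0,0]],
], jaw=0.4)

```text
time_s: 37.0
tcp_pos: [0.4489, -0.3479, 0.0303]
eef_rot: [-178.6, 89.8, -164.7]
contact_force: [0.6, 0.6, -0.0]
gripper_width: 0.0605
```

Call:
send_rows([
  [[-0.05,0,0],[0,0,0]],
  [[-0.2,0,0],[0,0,0]],
  [[-0.45,0,0],[0,0,0]],
  [[-0.75,0,0],[0,0,0]],
  [[-1,0,0],[0,0,0]],
])

```text
time_s: 37.5
tcp_pos: [0.4495, -0.348, 0.1833]
eef_rot: [-150.5, 89.9, -136.6]
contact_force: [1.3, 0.5, 0.5]
gripper_width: 0.0611
```

```bash
python3 -c "
from plant import r
from h import *
plan(r,[(428.4,134.5,150,98.5),(428.4,134.5,60,98.5)])"
```

```text
t 37.5 tcp [ 449.5 -348.   183.3] psi 103.9 tilt 0.14 F [1.3 0.5 0.5] w 61.1 q [-18.  13. -18.   0. -59. -58.]
.. [0.054, 0.789, 0.159] [0.03, -0.001, 0.0]
.. [0.055, 0.793, 0.14] [0.03, -0.001, 0.0]
.. [0.055, 0.796, 0.122] [0.03, -0.001, 0.0]
(428.4, 134.5, 150, 98.5) [0.055, 0.798, 0.103] [0.03, -0.001, 0.0]
(428.4, 134.5, 60, 98.5) [0.6, -0.0, -0.0] [0.0, -0.0, -0.0]
```

Call:
send_rows([
  [[0.01,0.16,0.03],[0.006,0,0]],
  [[0.02,0.32,0.06],[0.012,0,0]],
  [[0.03,0.48,0.1],[0.018,0,0]],
  [[0.04,0.64,0.13],[0.024,0,0]],
  [[0.054,0.789,0.159],[0.03,0,0]],
])

```text
time_s: 38.0
tcp_pos: [0.444, -0.2264, 0.1756]
eef_rot: [-130.6, 89.9, -118.0]
contact_force: [0.7, 0.2, -0.8]
gripper_width: 0.0617
```

Call:
send_rows([
  [[0.01,0.16,0.03],[0.006,0,0]],
  [[0.02,0.32,0.06],[0.012,0,0]],
  [[0.03,0.48,0.09],[0.018,0,0]],
  [[0.04,0.64,0.11],[0.024,0,0]],
  [[0.055,0.793,0.14],[0.03,0,0]],
])

```text
time_s: 38.5
tcp_pos: [0.4386, -0.1048, 0.1678]
eef_rot: [-95.0, 89.9, -83.8]
contact_force: [0.2, 0.3, -0.0]
gripper_width: 0.0619
```

Call:
send_rows([
  [[0.01,0.16,0.02],[0.006,0,0]],
  [[0.02,0.32,0.05],[0.012,0,0]],
  [[0.03,0.48,0.07],[0.018,0,0]],
  [[0.04,0.64,0.1],[0.024,0,0]],
  [[0.055,0.796,0.122],[0.03,0,0]],
])

```text
time_s: 39.0
tcp_pos: [0.4334, 0.0169, 0.1601]
eef_rot: [-51.0, 89.9, -41.2]
contact_force: [0.3, 0.1, 0.2]
gripper_width: 0.0612
```

Call:
send_rows([
  [[0.01,0.17,0.02],[0.006,0,0]],
  [[0.02,0.35,0.05],[0.012,0,0]],
  [[0.03,0.55,0.07],[0.018,0,0]],
  [[0.04,0.74,0.1],[0.024,0,0]],
  [[0.055,0.798,0.103],[0.03,0,0]],
])

```text
time_s: 39.5
tcp_pos: [0.4286, 0.1398, 0.1524]
eef_rot: [-10.4, 89.9, -1.8]
contact_force: [-0.3, -0.0, 1.5]
gripper_width: 0.0612
```

Call:
send_rows([
  [[0.1,0,0],[0,0,0]],
  [[0.26,0,0],[0,0,0]],
  [[0.42,0,0],[0,0,0]],
  [[0.55,0,0],[0,0,0]],
  [[0.6,0,0],[0,0,0]],
])

```text
time_s: 40.0
tcp_pos: [0.428, 0.1388, 0.0612]
eef_rot: [-77.6, 89.9, -69.1]
contact_force: [0.1, -0.1, 0.5]
gripper_width: 0.0618
```

```bash
python3 -c "
from plant import r
from h import *
plan(r,[(428.4,134.5,22,98.5)])
for n in ('top','side'):
  p=r.capture(n);W=cloud(p)
  q=W[(np.hypot(W[...,0]-.4284,W[...,1]-.1345)<.045)&(W[...,2]>.012)&(W[...,2]<.035)]
  print(n,len(q),len(q) and cv2.minAreaRect((q[:,:2]*1000).astype('float32')))"
```

```text
t 40.0 tcp [428.  138.8  61.2] psi 98.5 tilt 0.10 F [ 0.1 -0.1  0.5] w 61.8 q [  43.   12.  -41.    0.  -38. -125.]
(428.4, 134.5, 22, 98.5) [0.261, -0.028, -0.002] [0.001, 0.0, 0.002]
top 0 0
side 131 ((429.1987609863281, 132.69602966308594), (58.32350158691406, 37.70768737792969), 7.49684476852417)
```

Call:
send_rows([
  [[0,-0.028,0],[0,0,0]],
  [[0.06,-0.028,0],[0,0,0]],
  [[0.14,-0.028,0],[0,0,0]],
  [[0.22,-0.028,0],[0,0,0]],
  [[0.255,-0.028,0],[0,0,0]],
])

```text
time_s: 40.6
tcp_pos: [0.429, 0.1347, 0.0232]
eef_rot: [-65.2, 89.9, -56.7]
contact_force: [-0.3, 0.5, -0.4]
gripper_width: 0.0614
```

Call:
send_rows([
  [[0,0,0],[0,0,0]],
  [[0,0,0],[0,0,0]],
  [[0,0,0],[0,0,0]],
  [[0,0,0],[0,0,0]],
  [[0,0,0],[0,0,0]],
], jaw=-0.1, force=18)

```text
time_s: 41.1
tcp_pos: [0.4292, 0.1349, 0.0235]
eef_rot: [-40.6, 89.9, -32.1]
contact_force: [-0.8, 0.4, -0.6]
gripper_width: 0.0396
```

Call:
send_rows([
  [[0,0,0],[0,0,0]],
  [[0,0,0],[0,0,0]],
  [[0,0,0],[0,0,0]],
  [[0,0,0],[0,0,0]],
  [[0,0,0],[0,0,0]],
], jaw=-0.4)

```text
time_s: 41.6
tcp_pos: [0.4293, 0.135, 0.0237]
eef_rot: [-33.3, 89.9, -24.7]
contact_force: [-1.1, 0.3, 4.7]
gripper_width: 0.0362
```

```bash
python3 -c "
from plant import r
from h import *
plan(r,[(440,134.5,160,98.5),(558.8,-321,160,103.9),(558.8,-321,50,103.9)])"
```

```text
t 41.6 tcp [429.3 135.   23.7] psi 98.5 tilt 0.11 F [-1.1  0.3  4.7] w 36.2 q [  43.   16.  -43.    0.  -31. -124.]
(440, 134.5, 160, 98.5) [-0.909, -0.015, 0.072] [0.001, 0.002, 0.001]
.. [-0.0, -0.78, 0.084] [-0.03, 0.0, 0.0]
.. [-0.0, -0.782, 0.065] [-0.03, 0.0, 0.0]
.. [-0.0, -0.783, 0.047] [-0.03, 0.0, 0.0]
(558.8, -321, 160, 103.9) [-0.0, -0.784, 0.028] [-0.03, 0.0, 0.0]
(558.8, -321, 50, 103.9) [0.733, 0.0, -0.0] [0.0, -0.0, 0.0]
```

Call:
send_rows([
  [[-0.08,0,0],[0,0,0]],
  [[-0.28,0,0.02],[0,0,0]],
  [[-0.52,0,0.04],[0,0,0]],
  [[-0.77,-0.01,0.06],[0,0,0]],
  [[-0.909,-0.015,0.072],[0,0,0]],
])

```text
time_s: 42.1
tcp_pos: [0.441, 0.1349, 0.1627]
eef_rot: [3.0, 89.7, 11.6]
contact_force: [0.6, 1.0, -1.0]
gripper_width: 0.0357
```

Call:
send_rows([
  [[0,-0.12,0.02],[-0.006,0,0]],
  [[0,-0.28,0.03],[-0.012,0,0]],
  [[0,-0.44,0.05],[-0.018,0,0]],
  [[0,-0.61,0.07],[-0.024,0,0]],
  [[0,-0.78,0.084],[-0.03,0,0]],
])

```text
time_s: 42.6
tcp_pos: [0.4707, 0.0201, 0.1625]
eef_rot: [1.9, 89.8, 11.8]
contact_force: [-0.2, -0.1, -0.4]
gripper_width: 0.0356
```

Call:
send_rows([
  [[0,-0.16,0.01],[-0.006,0,0]],
  [[0,-0.32,0.03],[-0.012,0,0]],
  [[0,-0.47,0.04],[-0.018,0,0]],
  [[0,-0.63,0.05],[-0.024,0,0]],
  [[0,-0.782,0.065],[-0.03,0,0]],
])

```text
time_s: 43.1
tcp_pos: [0.5003, -0.0949, 0.1621]
eef_rot: [4.1, 89.8, 15.3]
contact_force: [0.9, -0.1, -1.5]
gripper_width: 0.0362
```

Call:
send_rows([
  [[0,-0.16,0.01],[-0.006,0,0]],
  [[0,-0.32,0.02],[-0.012,0,0]],
  [[0,-0.47,0.03],[-0.018,0,0]],
  [[0,-0.63,0.04],[-0.024,0,0]],
  [[0,-0.783,0.047],[-0.03,0,0]],
])

```text
time_s: 43.6
tcp_pos: [0.5301, -0.2097, 0.1615]
eef_rot: [12.6, 89.9, 25.3]
contact_force: [1.0, -0.8, -1.2]
gripper_width: 0.0358
```

Call:
send_rows([
  [[0,-0.17,0.01],[-0.006,0,0]],
  [[0,-0.36,0.01],[-0.012,0,0]],
  [[0,-0.55,0.02],[-0.018,0,0]],
  [[0,-0.72,0.025],[-0.024,0,0]],
  [[0,-0.784,0.028],[-0.03,0,0]],
])

```text
time_s: 44.1
tcp_pos: [0.5597, -0.3254, 0.1604]
eef_rot: [40.0, 89.9, 53.9]
contact_force: [-0.6, -0.1, -1.6]
gripper_width: 0.0361
```

Call:
send_rows([
  [[0.1,0,0],[0,0,0]],
  [[0.28,0,0],[0,0,0]],
  [[0.46,0,0],[0,0,0]],
  [[0.63,0,0],[0,0,0]],
  [[0.7,0,0],[0,0,0]],
])

```text
time_s: 44.6
tcp_pos: [0.558, -0.3243, 0.0525]
eef_rot: [123.6, 89.8, 137.5]
contact_force: [0.1, 0.7, -1.3]
gripper_width: 0.0355
```

```bash
python3 -c "
from plant import r
from h import *
plan(r,[(558.8,-321,28,103.9)])"
```

```text
t 44.6 tcp [ 558.  -324.3   52.5] psi 103.9 tilt 0.25 F [ 0.1  0.7 -1.3] w 35.5 q [-13.  28. -16.  -0. -47. -63.]
(558.8, -321, 28, 103.9) [0.163, 0.019, 0.011] [-0.001, -0.003, -0.005]
```

Call:
send_rows([
  [[0.02,0.019,0.011],[0,0,-0.005]],
  [[0.06,0.019,0.011],[0,0,-0.005]],
  [[0.11,0.019,0.011],[0,0,-0.005]],
  [[0.155,0.019,0.011],[0,0,-0.005]],
  [[0.163,0.019,0.011],[0,0,-0.005]],
])

```text
time_s: 45.1
tcp_pos: [0.5586, -0.3209, 0.0275]
eef_rot: [178.8, 89.8, -167.4]
contact_force: [-0.7, 0.3, -0.9]
gripper_width: 0.0359
```

Call:
send_rows([
  [[0.003,0,0],[0,0,0]],
  [[0.006,0,0],[0,0,0]],
  [[0.008,0,0],[0,0,0]],
  [[0.01,0,0],[0,0,0]],
  [[0.01,0,0],[0,0,0]],
])

```text
time_s: 45.6
tcp_pos: [0.5587, -0.3211, 0.0267]
eef_rot: [-171.0, 89.9, -157.1]
contact_force: [-3.0, -0.3, 5.4]
gripper_width: 0.0357
```

Contact; release, lift, back away and check.

Call:
send_rows([
  [[0,0,0],[0,0,0]],
  [[0,0,0],[0,0,0]],
  [[0,0,0],[0,0,0]],
  [[0,0,0],[0,0,0]],
  [[0,0,0],[0,0,0]],
], jaw=0.4)

```text
time_s: 46.1
tcp_pos: [0.5587, -0.321, 0.0266]
eef_rot: [-173.2, 89.9, -159.3]
contact_force: [-0.3, -0.0, -0.1]
gripper_width: 0.0612
```

Call:
send_rows([
  [[-0.05,0,0],[0,0,0]],
  [[-0.2,0,0],[0,0,0]],
  [[-0.45,0,0],[0,0,0]],
  [[-0.75,0,0],[0,0,0]],
  [[-1,0,0],[0,0,0]],
])

```text
time_s: 46.6
tcp_pos: [0.5593, -0.3211, 0.1796]
eef_rot: [-136.0, 89.9, -122.1]
contact_force: [0.6, -0.2, 0.3]
gripper_width: 0.0614
```

Call:
send_rows([
  [[-0.1,0.1,0],[0,0,0]],
  [[-0.2,0.3,0],[0,0,0]],
  [[-0.3,0.5,0],[0,0,0]],
  [[-0.4,0.7,0],[0,0,0]],
  [[-0.5,0.9,0],[0,0,0]],
])

```text
time_s: 47.1
tcp_pos: [0.5263, -0.1889, 0.2556]
eef_rot: [-117.9, 89.9, -104.1]
contact_force: [1.2, -0.1, 0.7]
gripper_width: 0.0614
```

Call:
send_rows([
  [[0,0.2,0],[0,0,0]],
  [[0,0.4,0],[0,0,0]],
  [[0,0.6,0],[0,0,0]],
  [[0,0.8,0],[0,0,0]],
  [[0,0.9,0],[0,0,0]],
])

```text
time_s: 47.6
tcp_pos: [0.4933, -0.0562, 0.2563]
eef_rot: [-66.8, 89.9, -52.9]
contact_force: [0.8, 0.0, -0.0]
gripper_width: 0.0612
```

```bash
python3 -c "
from plant import r
from h import *
now(r)
P={n:r.capture(n) for n in('top','side')}
for n,p in P.items(): cv2.imwrite(f'pics/{n}9.png',cv2.cvtColor(cv2.resize(p['color'][80:370,140:540],None,fx=2,fy=2),4))
for nm,x,y in (('stapler',.449,-.348),('staples',.559,-.321),('stamp',.4543,.320),('glue',.565,.3055),('blueS',.557,.1225),('orange',.6767,-.1395),('tape',.4457,.0035)):
  for n,p in P.items():
    W=cloud(p);q=W[(np.hypot(W[...,0]-x,W[...,1]-y)<.05)&(W[...,2]>.022 if nm!='tape' else (np.hypot(W[...,0]-x,W[...,1]-y)<.05)&(W[...,2]>.012))&(W[...,2]<.13)]
    if len(q): c=cv2.minAreaRect((q[:,:2]*1000).astype('float32'));print(nm,n,len(q),'ztop %.3f'%np.percentile(q[:,2],97),np.round(c[0],1),np.round(c[1],1),round(c[2],1))"
```

```text
t 47.6 tcp [493.3 -56.2 256.3] psi 103.9 tilt 0.08 F [ 0.8  0.  -0. ] w 61.2 q [ 16.   3. -20.   0. -67. -92.]
stapler top 504 ztop 0.052 [ 448.8 -348.2] [87.7 34.1] 12.6
stapler side 584 ztop 0.051 [ 448.8 -349.6] [88.  31.3] 12.2
staples top 349 ztop 0.032 [ 557.7 -321.6] [57.7 36.6] 13.7
staples side 368 ztop 0.031 [ 557.4 -322.5] [58.8 38.4] 12.9
stamp side 260 ztop 0.100 [454.2 317. ] [51.9 77. ] 81.2
blueS side 72 ztop 0.067 [556.2 116.1] [13.2 22.1] 80.2
orange side 259 ztop 0.093 [ 676.3 -140.9] [28.5 28. ] 84.8
tape top 204 ztop 0.022 [444.5   3.8] [53.1 50.5] 89.7
tape side 152 ztop 0.021 [445.7   0.9] [54.5 53.6] 53.1
```

View pics/top9.png

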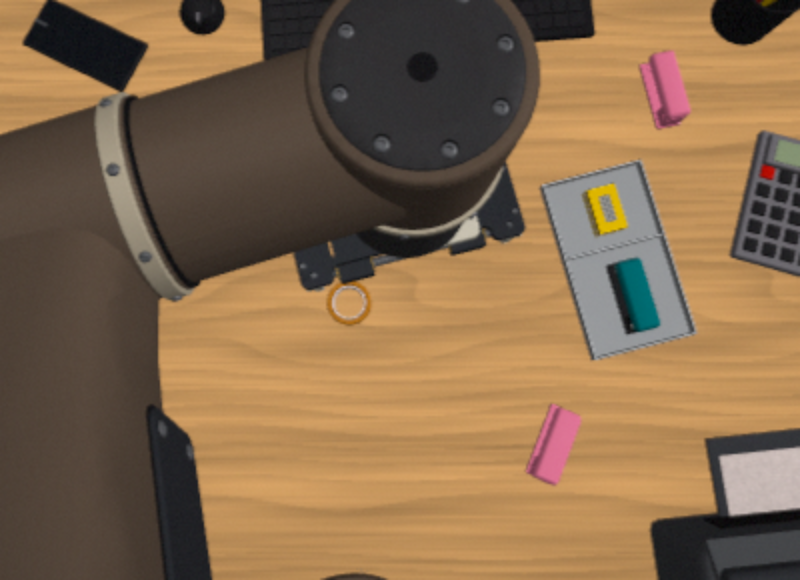

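View pics/side9.png

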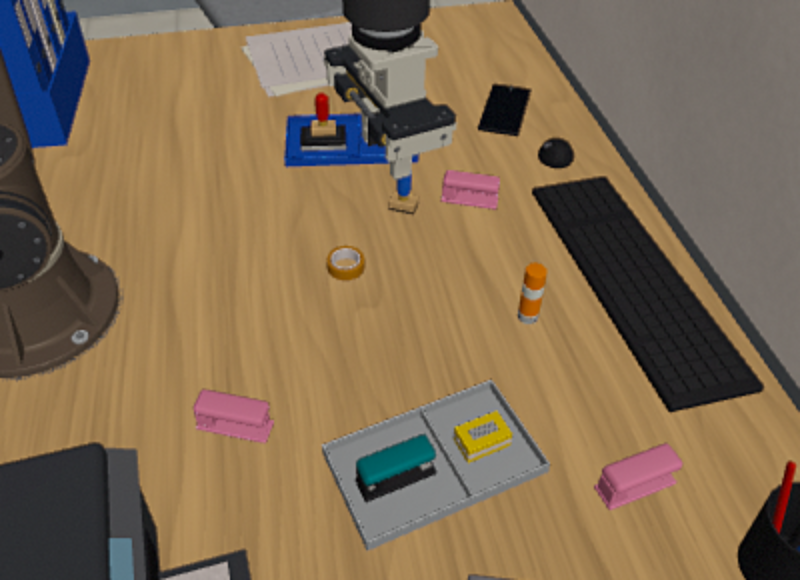

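Grey tray: the stapler is in the wide bay at top (633,295) and the staples box in the narrow bay at (607,208). The red stamp stands on the pad at side (322,115). The gripper hides the glue, so I move it aside for one more look.

Call:
send_rows([
  [[0,-0.2,0],[0,0,0]],
  [[0,-0.4,0],[0,0,0]],
  [[0,-0.6,0],[0,0,0]],
  [[0,-0.8,0],[0,0,0]],
  [[0,-1,0],[0,0,0]],
])

```text
time_s: 48.2
tcp_pos: [0.53, -0.2039, 0.2569]
eef_rot: [-57.5, 89.9, -43.5]
contact_force: [0.9, -0.0, -0.1]
gripper_width: 0.0614
```

Call:
send_rows([
  [[0,-0.2,0],[0,0,0]],
  [[0,-0.4,0],[0,0,0]],
  [[0,-0.6,0],[0,0,0]],
  [[0,-0.8,0],[0,0,0]],
  [[0,-0.9,0],[0,0,0]],
])

```text
time_s: 48.7
tcp_pos: [0.5625, -0.3377, 0.2569]
eef_rot: [-79.6, 89.9, -65.7]
contact_force: [0.5, 1.2, 0.5]
gripper_width: 0.0614
```

```bash
python3 -c "
from plant import r
from h import *
now(r)
p=r.capture('side');cv2.imwrite('pics/side10.png',cv2.cvtColor(cv2.resize(p['color'][100:300,240:500],None,fx=2.5,fy=2.5),4))
W=cloud(p)
for nm,x,y in (('glue',.565,.3055),('blueS',.557,.1225)):
    q=W[(np.hypot(W[...,0]-x,W[...,1]-y)<.04)&(W[...,2]>.025)&(W[...,2]<.13)]
    if len(q): c=cv2.minAreaRect((q[:,:2]*1000).astype('float32'));print(nm,len(q),'ztop %.3f'%np.percentile(q[:,2],97),np.round(c[0],1),np.round(c[1],1))"
```

```text
t 48.7 tcp [ 562.5 -337.7  256.9] psi 103.9 tilt 0.10 F [0.5 1.2 0.5] w 61.4 q [-14.  18.  -1.   0. -71. -62.]
glue 162 ztop 0.095 [567.2 301.5] [31.6 24.5]
blueS 105 ztop 0.077 [555.5 118.6] [17.2 22.1]
```

View pics/side10.png

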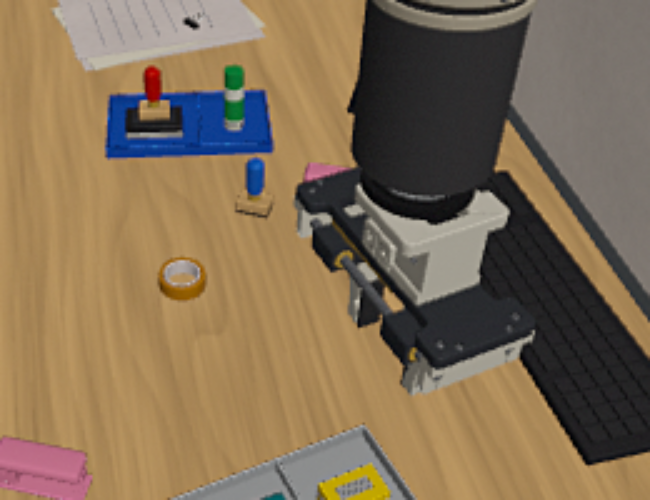

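The glue stands upright in the blue narrow bay at (234,98), and the red stamp is on the pad at (153,95). The gripper is clear of everything, so I hand in.

```bash
python3 -c "
from plant import r
print(r.close_job())"
```

```text
the job is handed in; nothing more can be done
None
```

Both desk sets are made up and the job is handed in, with the clock at about 49 s of the 136 s allowed. I worked in the order asked: ink pad, red stamp on it, green glue stick, stapler, then the box of staples. Each thing was lowered until the wrist force showed light contact (5–12 N) before I let go.

**Blue tray:**
- The ink pad lies flat in the wide bay.
- The red stamp stands upright on it; its top measured 100 mm against 101 mm expected. I judged that it sits in the middle from the picture and the release position, because the final depth data did not separate stamp from pad.
- The glue stick stands upright in the narrow bay, with its top at 95 mm as expected.

**Grey tray:** The stapler is on its base in the wide bay and the staples lie flat in the narrow bay. Both are within about 2 mm of where I aimed.

**Left in the stock:** The blue stamp, orange glue stick and tape roll are still standing where they were.

**Disagreements:**
- The side camera read about 2–4 mm lower in y than the top camera throughout. That is near the stated calibration error and well inside the bay clearances.
- At the end the arm blocked the top camera's view of the blue tray, so I checked that tray from the side camera only.
- In one check the gripper partly hid the blue stamp and its top read 67 mm. With the view clear it read 77 mm, as it should.

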